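Hang the prep hammer head-down from a loosened grip and rack it under the shelf

ROBOT

A 6-joint arm with a two-finger parallel gripper is mounted at the origin on a cart in front of the work surface, level with it; the furniture and walls round the work are solid. World frame = base frame: x ahead of the robot, y to its left, z up, the work surface at z = 0. Lengths are in m, angles in rad, forces in N, time in s.
With the tool pointing down it reaches from about 0.35 to 0.875 m from the base axis. Payload 4.2 kg.
Tool frame: the origin (TCP) lies between the finger pads; the fingertips stand 8 mm ahead of it and the grasp point (between the pads) lies 11 mm behind it (manip.tcp_to_tips is the distance from the TCP to the fingertips, in m); z points along the fingers, y is the line along which they close (so a half turn about z gives the same grasp; the last joint's range is limited). The gripper opens to 85 mm and grips with 20 to 120 N. Pads are 22 mm wide; open, the fingers measure 114 mm over their backs; the gripper's body (76 mm by 85 mm) begins 54 mm behind the grasp point. The pads swing forward as they close: fully open they stand 13 mm farther back than shut.
Start: joints at [1.541, 0.385, 0.008, 0, -1.194, -0.259], TCP at [0.178, 0.599, 0.239] pointing down, gripper open.
Joint ranges: [-3.14, 3.14], [-1.21, 2.06], [-1.07, 1.41], [-3.16, 2.05], [-2.99, -0.16], [-3.1, 3.1]. Speed limits (rad/s): [2.79, 2.79, 3.14, 3.14, 3.14, 3.14].

INTERFACE

Orientations are given as a rotation vector (axis times angle).
In Python, from station import manip gives the robot as it stands.
- The arm moves only by the tool play_rows, never from a script. Its argument "series" is a list of rows, each an object of numbers: "jaw": the finger opening in cm, from 0 to 8.54; "tx", "ty", "tz": the shift along the world's x, y, z in cm; "ax", "ay", "az": the turn, a rotation vector about the world's x, y, z in degrees. A call has 1 to 10 rows; each row is the pose to reach, as a shift and turn from the pose commanded when the call began; what a row does not reach only later rows make up. A row lasts 1/12 s, in which the tool goes at most 41.7 mm and 7.16 degrees, less where a joint would pass 70% of its speed; a pose out of reach is approached as far as the arm can. A call with a gripper value outside its range is refused whole. The fingers move at their own pace and stop on an object; "newtons" is the grip in N (left out, the last holds). Time passes only in rows, so rows that repeat a pose let the fingers close. It gives the time, the measured TCP pose, the force, the opening and the grip force at its end, in the units of the state.
- manip.read_state(): the state, without advancing time (a new reading comes with each control period).
- manip.capture(name): name is "scene" or "top" or "wrist"; returns a dict with "image" (420x560x3 uint8, red, green, blue), "fovy" (degrees; the focal length in pixels is half the picture's height over the tangent of half this angle, whatever the lens; pixels are square), "cx", "cy" (the principal point, pixels), "R" (3x3) and "t" (3): a world point X has camera coordinates R X + t; the wrist camera has in their place "hand_eye" (4x4, takes a point from camera to tool coordinates, whose origin is the TCP and whose axes are the flange's). Camera axes: x right, y down, z forward; pixel columns grow to the right and rows downward; lengths in m; the calibration is good to about 2 mm. A picture is of the moment at which its call begins: read the wrist's pose just before it. There is no depth.
- manip.sign_off(): hands the job in; it is judged then, once.
The state is a dict: "clock": time; "q": joint angles; "dq": joint speeds; "effort": joint torques, N m; "ee_pos": TCP position; "tcp_rot": TCP orientation; "force": force on the tool from outside, world axes, zero at the start; "moment": the same for the moment, N m; "gripper_width": finger opening in m; "gripper_force": force on a finger pad.
Only numpy, scipy, OpenCV 4.12 (cv2) and the standard library are available. Lean on these libraries where they do the work, as an engineer would, in place of code of your own. Each camera call takes 0.05 s, during which the arm holds its last target. There are 200 camera calls.

TASK

Put the hammer away in its rack. Take it firmly near the butt end of its handle and lift it well clear of the bench, still about level; then ease the grip until the heavy head swings down and the hammer hangs straight, tighten again, and bring it in under the rack's shelf to stand head-down in the rack, its head in the tray and its handle between the arms of the fork. Leave the cup standing on the shelf, and the chisel and the specimen tray where they lie.

Things in the scene. Friction and masses are not known exactly. Their poses are not given: they have to be found in the camera images.
- rack: Fixed plywood hammer rack, base 130 x 180 x 12 mm; origin on the bench under the middle of its tray. +x points in from its open front to the back board (board's face at x = 73 mm), +y to the left, z up. Its steel tray and fork lean back 8 degrees (tops towards +x): a hammer stood in them leans back on the fork's cross-bar.
- shelf_edge (a point): Middle of the lower front edge of the rack's 12 mm thick, 180 mm wide shelf, 330 mm above the bench, 15 mm in front of the tray's middle; the shelf runs from here to the back board. Fingers pointing straight down would bring the gripper's body against it; leaning 30 to 45 degrees (fingertips down and in, body out to the front) it passes.
- bay (a point): Middle of the tray floor, 20 mm above the bench; axes as the rack's. The tray takes the hammer's head with the head's 84 mm length along the rack's y: inside 38 mm in x by 107 mm in y; front lip and sides 14 mm high (lip's top 38 mm above the bench), back wall 28 mm.
- fork (a point): Middle of the open-fronted fork, 120 mm above the bench; axes as the rack's. Two 8 mm steel arms along the rack's x with a clear gap of 38 mm between them for the handle, flared at their front ends (about 15 mm in front of this point), and a cross-bar about 20 mm behind it.
- butt (a point): Grip point of the loose hammer: centre of its wooden handle (20 mm wide along x, 22 mm thick), 24 mm from the butt end, 156 mm from the head's centre; 11 mm above the bench at the start. Axes as the hammer's: y along the handle from head to butt, x along the head, z up while it lies flat.
- hammer: The loose hammer, 192 mm long, about 0.32 kg; origin under the middle of its length. Its balance point is about 100 mm from point butt towards the head. Gripped across the handle at butt with about 100 N a finger it stays level; eased to 30 to 60 N it begins to turn in the fingers, at 4 to 8 N it hangs within about 6 degrees of plumb; under about 3 N it slides out and drops.
- head (a point): Centre of the hammer's steel head, 84 mm (x) by 24 mm (y) by 22 mm (z); its outer end face is 12 mm beyond, 168 mm from point butt. The handle's line is 4 mm to the head's +x side. Axes as the hammer's: y points to the butt, so it points up when the hammer stands head-down.
- cup: Grey plaster cup, 70 mm across and 77 mm high, standing loose on the rack's shelf; origin under its foot, z up. Leave it standing.
- chisel: Black cold chisel, 148 mm long, lying on the bench; origin under its middle. Leave it.
- tray: Small specimen tray, 65 x 85 x 24 mm, on the bench; origin under its middle. Leave it.

How it is judged:
By the outcome, as a careful person would: the job done as asked, in the order asked, and still so for the second after the job is handed in, with the robot touching nothing.
It also fails if it takes over 53 s, if anything falls off the work surface, if the arm or the gripper's body presses on something with over 40 N, if the wrist force passes 120 N, or if a joint passes its speed limit or range.

## Working session

There is one attempt and no reset: what is moved stays moved. The work goes in short steps, Python scripts to look and compute and a tool call to move; the robot and the scene stay as the last step left them, time stands still between calls to the robot, and variables do not carry over. Pictures are saved under pics/ and viewed, at most 13 in all, crops included, and the job is handed in when it is done.

Besides the shell and the picture viewer there is one more tool, called after ">>>" by a JSON object that holds its "fn" and its "kwargs". play_rows: Moves the arm, as the interface text tells. Its arguments: {"type":"object","properties":{"series":{"type":"array","items":{"type":"object","properties":{"jaw":{"type":"number"},"tx":{"type":"number"},"ty":{"type":"number"},"tz":{"type":"number"},"ax":{"type":"number"},"ay":{"type":"number"},"az":{"type":"number"}}}},"newtons":{"type":"number"}},"required":["series"]}

```bash
ls; mkdir -p pics; cat > h.py <<'E'
import numpy as np, cv2
from scipy.spatial.transform import Rotation as Ro
from station import manip
def cap(name,fn=None):
    s=manip.read_state(); c=manip.capture(name)
    im=np.array(c["image"]); f=im.shape[0]/2/np.tan(np.radians(c["fovy"])/2)
    if "hand_eye" in c:
        H=np.array(c["hand_eye"]); Rt=Ro.from_rotvec(s["tcp_rot"]).as_matrix()
        Rc=Rt@H[:3,:3]; o=Rt@H[:3,3]+np.array(s["ee_pos"]); R=Rc.T; t=-R@o
    else: R=np.array(c["R"]); t=np.array(c["t"])
    if fn: cv2.imwrite("pics/"+fn,im[:,:,::-1])
    return dict(im=im,f=f,cx=c["cx"],cy=c["cy"],R=R,t=t,o=-R.T@t)
def ray(c,u,v):
    d=c["R"].T@np.array([(u-c["cx"])/c["f"],(v-c["cy"])/c["f"],1.]); return c["o"],d/np.linalg.norm(d)
def plane(c,u,v,z):
    o,d=ray(c,u,v); return o+d*(z-o[2])/d[2]
def proj(c,X):
    p=c["R"]@np.array(X)+c["t"]; return np.array([c["f"]*p[0]/p[2]+c["cx"],c["f"]*p[1]/p[2]+c["cy"]])
def tri(c1,p1,c2,p2):
    o1,d1=ray(c1,*p1); o2,d2=ray(c2,*p2)
    a=np.linalg.lstsq(np.c_[d1,-d2],o2-o1,rcond=None)[0]
    return (o1+d1*a[0]+o2+d2*a[1])/2, np.linalg.norm(o1+d1*a[0]-o2-d2*a[1])
E
python3 - <<'E'
from h import *
for n in("scene","top"):
    c=cap(n,n+"0.png"); print(n,c["o"].round(3),c["f"])
s=manip.read_state(); print(s["ee_pos"],s["tcp_rot"],s["clock"],s["force"],s["gripper_width"]); print(Ro.from_rotvec(s["tcp_rot"]).as_matrix().round(2))
E
```

```text
pics
scene [0.726 1.166 1.188] 504.74906002778425
top [-0.081 -0.13   1.395] 455.9841405786895
[0.17782457 0.59864236 0.2383246 ] [ 3.10690320e+00 -4.51956313e-01 -2.36969766e-04] 0.1 [ 0.8577771   0.00925894 -1.01436615] 0.08539041493571203
[[ 0.96 -0.28 -0.  ]
 [-0.28 -0.96 -0.  ]
 [ 0.    0.   -1.  ]]
```

View pics/scene0.png

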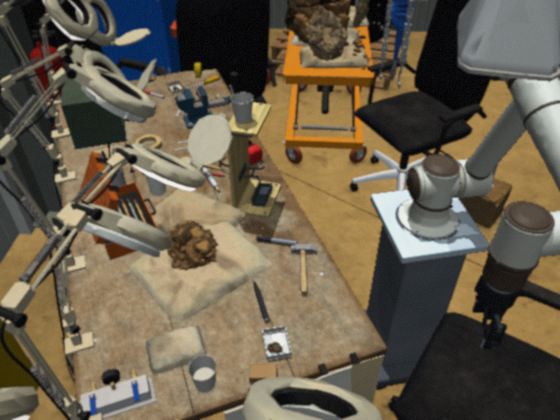

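View pics/top0.png

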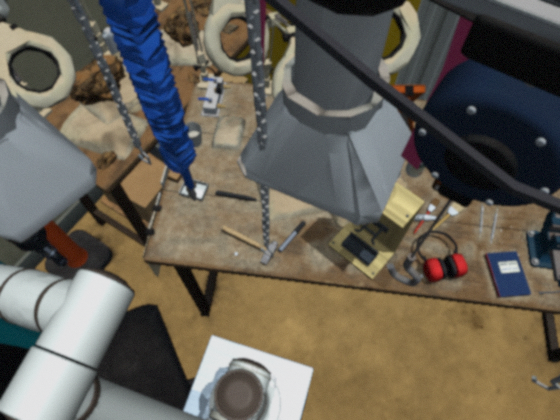

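The scene view shows the rack near (250,160) with the cup at (242,107), the hammer's head at (303,247) and its butt at (304,292). In the top view the rack is near (375,240), and the hammer runs from about (225,231) to (268,252), partly hidden.

```bash
python3 - <<'E'
from h import *
s=cap("scene");t=cap("top")
for n,c,u,v,z in[("head s",s,303,247,.011),("butt s",s,304,292,.011),("head t",t,268,252,.011),("butt t",t,225,231,.011),("rackbase",s,262,195,.012),("rackt",t,360,248,.012)]:print(n,plane(c,u,v,z).round(3))
def crop(c,x,y,w,h): return cv2.resize(c["im"][y:y+h,x:x+w,::-1],(400,600),interpolation=cv2.INTER_CUBIC)
a=cv2.resize(s["im"][85:225,195:315,::-1],(480,560),interpolation=cv2.INTER_CUBIC)
b=cv2.resize(t["im"][170:290,330:430,::-1],(300,360),interpolation=cv2.INTER_CUBIC)
o=np.zeros((560,780,3),np.uint8);o[:,:480]=a;o[:360,480:]=b
cv2.imwrite("pics/crop1.png",o)
E
```

```text
head s [0.451 0.064 0.011]
butt s [0.488 0.244 0.011]
head t [0.451 0.074 0.011]
butt t [0.48  0.235 0.011]
rackbase [ 0.54  -0.216  0.012]
rackt [ 0.554 -0.209  0.012]
```

View pics/crop1.png

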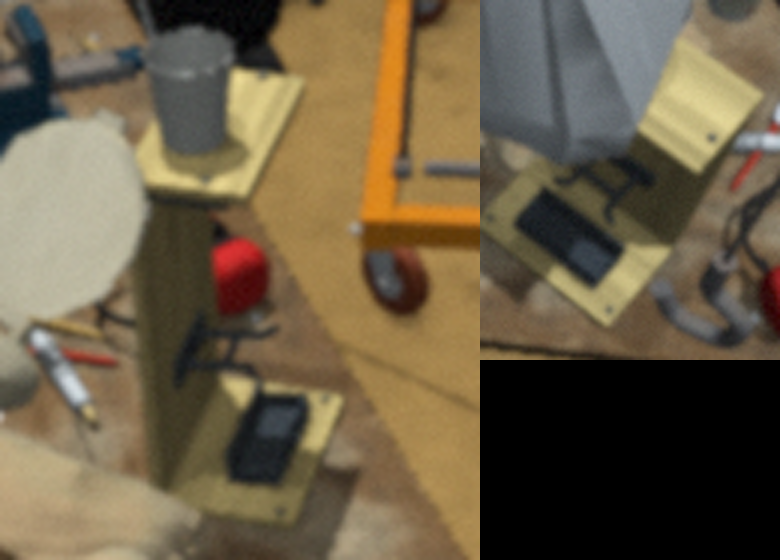

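The crop shows the rack's front facing the robot, slightly to the bottom-left in the top view. The base's front corners are at crop (490,215) and (605,325) in the top view, and at (343,398) and (295,523) in the scene view. The fork and tray are both visible.

```bash
python3 - <<'E'
from h import *
s=cap("scene");t=cap("top")
S=lambda u,v:(195+u/4,85+v/4); T=lambda u,v:(330+(u-480)/3,170+v/3)
tp=[plane(t,*T(*p),.012) for p in[(487,215),(605,325),(672,250)]]
sp=[plane(s,*S(*p),.012) for p in[(343,398),(295,523),(172,500)]]
print(np.round(tp,3),np.round(sp,3))
for a in(tp,sp):
  for i,j in((0,1),(1,2)):
    d=a[i]-a[j];print(np.linalg.norm(d).round(3),np.degrees(np.arctan2(d[1],d[0])).round(1))
# tray rim corners (lip 38mm) top: front-left, front-right
print([plane(t,*T(*p),.038).round(3) for p in[(517,232),(598,287),(625,245),(545,190)]])
print([plane(s,*S(*p),.038).round(3) for p in[(307,397),(278,483),(228,477),(262,395)]])
# shelf top edge front corners z=.342
print("shelf s",[plane(s,*S(*p),.342).round(3) for p in[(305,75),(248,195),(147,188)]])
print("shelf t",[plane(t,*T(*p),.342).round(3) for p in[(690,172),(764,95)]])
print("cup",plane(s,*S(195,140),.345))
E
```

```text
[[ 0.549 -0.117  0.012]
 [ 0.463 -0.267  0.012]
 [ 0.568 -0.318  0.012]] [[ 0.463 -0.262  0.012]
 [ 0.535 -0.102  0.012]
 [ 0.635 -0.151  0.012]]
0.172 60.2
0.117 153.8
0.176 -114.2
0.112 153.8
[array([ 0.527, -0.153,  0.038]), array([ 0.491, -0.249,  0.038]), array([ 0.547, -0.266,  0.038]), array([ 0.584, -0.17 ,  0.038])]
[array([ 0.5  , -0.238,  0.038]), array([ 0.545, -0.127,  0.038]), array([ 0.586, -0.143,  0.038]), array([ 0.54 , -0.249,  0.038])]
shelf s [array([ 0.489, -0.282,  0.342]), array([ 0.562, -0.115,  0.342]), array([ 0.636, -0.139,  0.342])]
shelf t [array([ 0.488, -0.275,  0.342]), array([ 0.581, -0.323,  0.342])]
cup [ 0.5918983  -0.19554038  0.345     ]
```

>>> {"fn": "play_rows", "kwargs": {"series": [{"tx": 4,"ty": -4,"az": -7},{"tx": 7,"ty": -7,"az": -14},{"tx": 9,"ty": -10,"az": -21},{"tx": 12,"ty": -13,"az": -28},{"tx": 14,"ty": -16,"az": -35},{"tx": 16,"ty": -19,"az": -42},{"tx": 18,"ty": -22,"az": -49},{"tx": 20,"ty": -25,"az": -56},{"tx": 22,"ty": -28,"az": -63},{"tx": 24,"ty": -31,"az": -70}]}}

```text
$.series[0]: bad value
```

>>> {"fn": "play_rows", "kwargs": {"series": [{"tx": 2,"ty": -2,"az": -5},{"tx": 4,"ty": -4,"az": -10},{"tx": 5,"ty": -6,"az": -15.5},{"tx": 5,"ty": -7,"az": -15.5},{"tx": 5,"ty": -7,"az": -15.5}]}}

```text
$.series[0]: bad value
```

```bash
python3 - <<'E'
from h import *
s=manip.read_state();print(s["ee_pos"],s["clock"],np.round(s["q"],2),np.array(s["force"]).round(2));print(Ro.from_rotvec(s["tcp_rot"]).as_matrix().round(2))
cap("wrist","w1.png")
E
```

```text
[0.17793756 0.5989468  0.23894476] 0.3 [ 1.54  0.39  0.01 -0.   -1.19 -0.26] [-0.19  0.16 -0.12]
[[ 0.96 -0.28 -0.  ]
 [-0.28 -0.96 -0.  ]
 [ 0.    0.   -1.  ]]
```

View pics/w1.png

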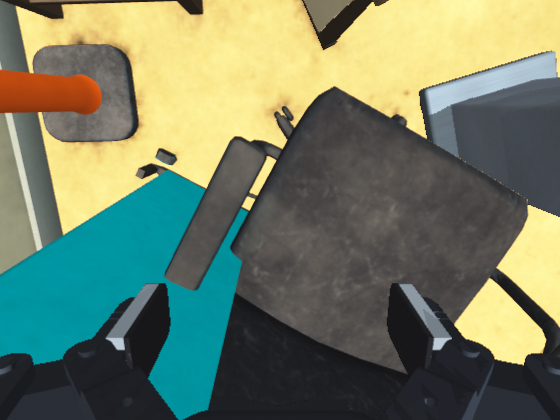

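The wrist view shows only the chair and floor, with the fingers along the bottom. The arm did not move: each row probably needs every field.

>>> {"fn": "play_rows", "kwargs": {"series": [{"jaw": 8.5,"tx": 4,"ty": -4,"tz": 0,"ax": 0,"ay": 0,"az": -7},{"jaw": 8.5,"tx": 6,"ty": -7,"tz": 0,"ax": 0,"ay": 0,"az": -14},{"jaw": 8.5,"tx": 8,"ty": -10,"tz": 0,"ax": 0,"ay": 0,"az": -21},{"jaw": 8.5,"tx": 10,"ty": -13,"tz": 0,"ax": 0,"ay": 0,"az": -28},{"jaw": 8.5,"tx": 12,"ty": -16,"tz": 0,"ax": 0,"ay": 0,"az": -35},{"jaw": 8.5,"tx": 14,"ty": -19,"tz": 0,"ax": 0,"ay": 0,"az": -42},{"jaw": 8.5,"tx": 16,"ty": -22,"tz": 0,"ax": 0,"ay": 0,"az": -49},{"jaw": 8.5,"tx": 18,"ty": -25,"tz": 0,"ax": 0,"ay": 0,"az": -56},{"jaw": 8.5,"tx": 20,"ty": -27,"tz": 0,"ax": 0,"ay": 0,"az": -63},{"jaw": 8.5,"tx": 22,"ty": -30,"tz": 0,"ax": 0,"ay": 0,"az": -70}], "newtons": 100}}

```text
clock: 1.18
ee_pos: [0.399, 0.2985, 0.2397]
tcp_rot: [-2.281, 2.158, 0.0]
force: [1.0, 0.7, 0.9]
gripper_width: 0.0851
gripper_force: 0.0
```

>>> {"fn": "play_rows", "kwargs": {"series": [{"jaw": 8.5,"tx": 2,"ty": -2,"tz": 0,"ax": 0,"ay": 0,"az": -5},{"jaw": 8.5,"tx": 4,"ty": -4,"tz": 0,"ax": 0,"ay": 0,"az": -10},{"jaw": 8.5,"tx": 6,"ty": -6,"tz": 0,"ax": 0,"ay": 0,"az": -15.5},{"jaw": 8.5,"tx": 8,"ty": -8.5,"tz": 0,"ax": 0,"ay": 0,"az": -15.5},{"jaw": 8.5,"tx": 8,"ty": -8.5,"tz": 0,"ax": 0,"ay": 0,"az": -15.5},{"jaw": 8.5,"tx": 8,"ty": -8.5,"tz": 0,"ax": 0,"ay": 0,"az": -15.5}]}}

```text
clock: 1.68
ee_pos: [0.4786, 0.2129, 0.2391]
tcp_rot: [1.972, -2.445, -0.0]
force: [-0.8, 0.5, -0.4]
gripper_width: 0.0849
gripper_force: 0.0
```

```bash
python3 - <<'E'
from h import *
s=manip.read_state();print(s["ee_pos"],s["clock"],np.round(s["q"],2),np.array(s["force"]).round(2));print(Ro.from_rotvec(s["tcp_rot"]).as_matrix().round(2))
cap("wrist","w2.png")
E
```

```text
[0.47860322 0.21285294 0.2391197 ] 1.6833 [ 0.73  0.21 -0.24 -0.   -1.12 -0.94] [-0.83  0.53 -0.42]
[[-0.21 -0.98 -0.  ]
 [-0.98  0.21 -0.  ]
 [ 0.    0.   -1.  ]]
```

View pics/w2.png

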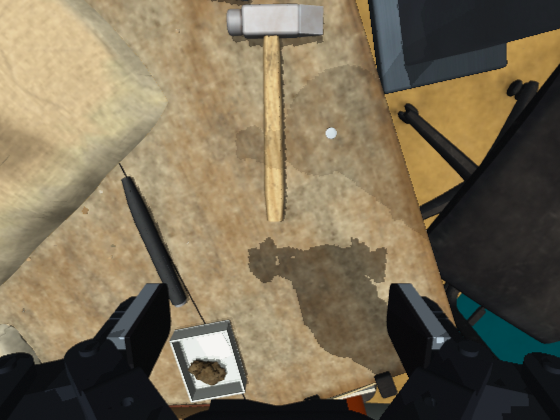

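The wrist view shows the whole hammer. Its head is at (275,20) and its handle runs from (271,38) to the butt end at (275,221). The chisel is at (153,240) and the tray at (208,360).

```bash
python3 - <<'E'
from h import *
c=cap("wrist")
p=lambda u,v:plane(c,u,v,.015)
b=p(275.3,221);a=p(271.5,45); hd=p(275,20)
d=(b-a)/np.linalg.norm(b-a); g=b-d*.024
s=manip.read_state(); e=np.array(s["ee_pos"])
print(b,a,hd,np.degrees(np.arctan2(d[1],d[0])),"grip",g,"shift cm",(g-e)*100, np.linalg.norm(b-hd))
R=Ro.from_rotvec(s["tcp_rot"]).as_matrix();print("tool y ang",np.degrees(np.arctan2(R[1,1],R[0,1])))
E
```

```text
[0.48949339 0.25049063 0.015     ] [0.45830596 0.09159368 0.015     ] [0.45110071 0.0729538  0.015     ] 78.89545442680618 grip [0.48487099 0.22693998 0.015     ] shift cm [  0.71359763   1.27455872 -22.42657391] 0.18164065193666146
tool y ang 167.95033277563806
```

>>> {"fn": "play_rows", "kwargs": {"series": [{"jaw": 8.5,"tx": 0.7,"ty": 1.3,"tz": -4,"ax": 0,"ay": 0,"az": 1},{"jaw": 8.5,"tx": 0.7,"ty": 1.3,"tz": -8,"ax": 0,"ay": 0,"az": 1},{"jaw": 8.5,"tx": 0.7,"ty": 1.3,"tz": -12,"ax": 0,"ay": 0,"az": 1},{"jaw": 8.5,"tx": 0.7,"ty": 1.3,"tz": -16,"ax": 0,"ay": 0,"az": 1},{"jaw": 8.5,"tx": 0.7,"ty": 1.3,"tz": -19,"ax": 0,"ay": 0,"az": 1},{"jaw": 8.5,"tx": 0.7,"ty": 1.3,"tz": -21,"ax": 0,"ay": 0,"az": 1},{"jaw": 8.5,"tx": 0.7,"ty": 1.3,"tz": -22,"ax": 0,"ay": 0,"az": 1},{"jaw": 8.5,"tx": 0.7,"ty": 1.3,"tz": -22.7,"ax": 0,"ay": 0,"az": 1},{"jaw": 8.5,"tx": 0.7,"ty": 1.3,"tz": -22.7,"ax": 0,"ay": 0,"az": 1}]}}

```text
clock: 2.53
ee_pos: [0.4845, 0.2277, 0.0118]
tcp_rot: [1.998, -2.423, 0.0]
force: [0.3, -0.8, 0.5]
gripper_width: 0.0851
gripper_force: 0.0
```

>>> {"fn": "play_rows", "kwargs": {"series": [{"jaw": 6,"tx": 0,"ty": 0,"tz": 0,"ax": 0,"ay": 0,"az": 0},{"jaw": 4,"tx": 0,"ty": 0,"tz": 0,"ax": 0,"ay": 0,"az": 0},{"jaw": 2,"tx": 0,"ty": 0,"tz": 0,"ax": 0,"ay": 0,"az": 0},{"jaw": 0,"tx": 0,"ty": 0,"tz": 0,"ax": 0,"ay": 0,"az": 0},{"jaw": 0,"tx": 0,"ty": 0,"tz": 0,"ax": 0,"ay": 0,"az": 0},{"jaw": 0,"tx": 0,"ty": 0,"tz": 0,"ax": 0,"ay": 0,"az": 0},{"jaw": 0,"tx": 0,"ty": 0,"tz": 0,"ax": 0,"ay": 0,"az": 0},{"jaw": 0,"tx": 0,"ty": 0,"tz": 0,"ax": 0,"ay": 0,"az": 0},{"jaw": 0,"tx": 0,"ty": 0,"tz": 0,"ax": 0,"ay": 0,"az": 0},{"jaw": 0,"tx": 0,"ty": 0,"tz": 0,"ax": 0,"ay": 0,"az": 0}], "newtons": 105}}

```text
clock: 3.37
ee_pos: [0.4854, 0.2273, 0.0134]
tcp_rot: [-1.997, 2.424, -0.0]
force: [-1.7, 0.2, 6.4]
gripper_width: 0.016
gripper_force: 102.7
```

>>> {"fn": "play_rows", "kwargs": {"series": [{"jaw": 0,"tx": 0,"ty": 0,"tz": 0.5,"ax": 0,"ay": 0,"az": 0},{"jaw": 0,"tx": 0,"ty": 0,"tz": 1.5,"ax": 0,"ay": 0,"az": 0},{"jaw": 0,"tx": 0,"ty": 0,"tz": 3,"ax": 0,"ay": 0,"az": 0},{"jaw": 0,"tx": 0,"ty": 0,"tz": 5,"ax": 0,"ay": 0,"az": 0},{"jaw": 0,"tx": 0,"ty": 0,"tz": 7,"ax": 0,"ay": 0,"az": 0},{"jaw": 0,"tx": 0,"ty": 0,"tz": 9,"ax": 0,"ay": 0,"az": 0},{"jaw": 0,"tx": 0,"ty": 0,"tz": 10.5,"ax": 0,"ay": 0,"az": 0},{"jaw": 0,"tx": 0,"ty": 0,"tz": 11.5,"ax": 0,"ay": 0,"az": 0},{"jaw": 0,"tx": 0,"ty": 0,"tz": 12,"ax": 0,"ay": 0,"az": 0},{"jaw": 0,"tx": 0,"ty": 0,"tz": 12,"ax": 0,"ay": 0,"az": 0}]}}

```text
clock: 4.2
ee_pos: [0.4852, 0.2273, 0.1333]
tcp_rot: [-1.996, 2.424, 0.0]
force: [0.4, -0.2, -2.6]
gripper_width: 0.016
gripper_force: 103.0
```

```bash
python3 - <<'E'
from h import *
s=manip.read_state();print(s["ee_pos"],np.array(s["force"]).round(2),np.array(s["moment"]).round(2),s["gripper_force"])
a=cap("wrist");b=cap("scene")
o=np.zeros((420,760,3),np.uint8);o[:,:420]=a["im"][:,70:490,::-1]
o[:,420:]=cv2.resize(b["im"][190:315,235:336,::-1],(340,420),interpolation=cv2.INTER_CUBIC)
cv2.imwrite("pics/w3.png",o)
E
```

```text
[0.48518332 0.22730657 0.1333451 ] [ 0.35 -0.21 -2.65] [ 0.28 -0.07  0.03] 102.99249080009758
```

View pics/w3.png

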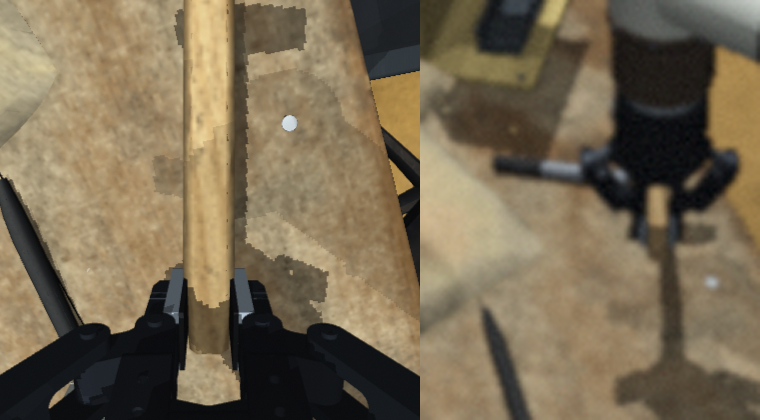

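>>> {"fn": "play_rows", "kwargs": {"series": [{"jaw": 0,"tx": 0,"ty": 0,"tz": 1,"ax": 0,"ay": 0,"az": 0},{"jaw": 0,"tx": 0,"ty": 0,"tz": 3,"ax": 0,"ay": 0,"az": 0},{"jaw": 0,"tx": 0,"ty": -1,"tz": 6,"ax": 0,"ay": 0,"az": -2},{"jaw": 0,"tx": -0.5,"ty": -2,"tz": 9,"ax": 0,"ay": 0,"az": -6},{"jaw": 0,"tx": -1,"ty": -4,"tz": 12,"ax": 0,"ay": 0,"az": -12},{"jaw": 0,"tx": -1.5,"ty": -6,"tz": 15,"ax": 0,"ay": 0,"az": -18},{"jaw": 0,"tx": -2,"ty": -8,"tz": 18,"ax": 0,"ay": 0,"az": -24},{"jaw": 0,"tx": -2.5,"ty": -10,"tz": 20,"ax": 0,"ay": 0,"az": -30},{"jaw": 0,"tx": -3,"ty": -12,"tz": 22,"ax": 0,"ay": 0,"az": -36},{"jaw": 0,"tx": -3.5,"ty": -14,"tz": 23,"ax": 0,"ay": 0,"az": -42}]}}

```text
clock: 5.13
ee_pos: [0.4501, 0.0862, 0.3651]
tcp_rot: [-0.987, 2.979, -0.0]
force: [1.1, -0.5, -2.2]
gripper_width: 0.0162
gripper_force: 103.1
```

>>> {"fn": "play_rows", "kwargs": {"series": [{"jaw": 0,"tx": 0,"ty": -1,"tz": 0,"ax": 0,"ay": 0,"az": -6},{"jaw": 0,"tx": 0,"ty": -1,"tz": 0,"ax": 0,"ay": 0,"az": -12},{"jaw": 0,"tx": 0,"ty": -1,"tz": 0,"ax": 0,"ay": 0,"az": -18},{"jaw": 0,"tx": 0,"ty": -1,"tz": 0,"ax": 0,"ay": 0,"az": -24},{"jaw": 0,"tx": 0,"ty": -1,"tz": 0,"ax": 0,"ay": 0,"az": -30},{"jaw": 0,"tx": 0,"ty": -1,"tz": 0,"ax": 0,"ay": 0,"az": -36},{"jaw": 0,"tx": 0,"ty": -1,"tz": 0,"ax": 0,"ay": 0,"az": -42},{"jaw": 0,"tx": 0,"ty": -1,"tz": 0,"ax": 0,"ay": 0,"az": -48},{"jaw": 0,"tx": 0,"ty": -1,"tz": 0,"ax": 0,"ay": 0,"az": -54},{"jaw": 0,"tx": 0,"ty": -1,"tz": 0,"ax": 0,"ay": 0,"az": -60}]}}

```text
clock: 5.97
ee_pos: [0.4496, 0.0768, 0.3619]
tcp_rot: [-0.635, -3.075, 0.003]
force: [-0.1, 1.5, -2.3]
gripper_width: 0.0157
gripper_force: 103.1
```

>>> {"fn": "play_rows", "kwargs": {"series": [{"jaw": 0,"tx": 0,"ty": 0,"tz": 0,"ax": 0,"ay": 0,"az": -3},{"jaw": 0,"tx": 0,"ty": 0,"tz": 0,"ax": 0,"ay": 0,"az": -3},{"jaw": 0,"tx": 0,"ty": 0,"tz": 0,"ax": 0,"ay": 0,"az": -3},{"jaw": 0,"tx": 0,"ty": 0,"tz": 0,"ax": 0,"ay": 0,"az": -3}], "newtons": 50}}

```text
clock: 6.3
ee_pos: [0.4498, 0.077, 0.3621]
tcp_rot: [-0.706, -3.061, 0.001]
force: [0.4, -0.7, -3.7]
gripper_width: 0.0157
gripper_force: 103.1
```

```bash
python3 - <<'E'
from h import *
s=manip.read_state();print(s["ee_pos"],s["clock"],np.round(s["q"],2),np.array(s["force"]).round(2),np.array(s["moment"]).round(2),s["gripper_force"])
R=Ro.from_rotvec(s["tcp_rot"]).as_matrix();print("tool y ang",np.degrees(np.arctan2(R[1,1],R[0,1])),R[:,2])
E
```

```text
[0.44980636 0.07695515 0.36211087] 6.3 [ 0.53  0.02 -0.15  0.   -1.4  -2.55] [ 0.45 -0.71 -3.69] [-0.12 -0.21 -0.01] 103.08204044122249
tool y ang 64.02640549095348 [-7.85134769e-04 -6.66660924e-04 -9.99999470e-01]
```

>>> {"fn": "play_rows", "kwargs": {"series": [{"jaw": 1.6,"tx": 0,"ty": 0,"tz": 0,"ax": 0,"ay": 0,"az": 0},{"jaw": 1.6,"tx": 0,"ty": 0,"tz": 0,"ax": 0,"ay": 0,"az": 0},{"jaw": 1.6,"tx": 0,"ty": 0,"tz": 0,"ax": 0,"ay": 0,"az": 0}]}}

```text
clock: 6.55
ee_pos: [0.45, 0.0771, 0.3623]
tcp_rot: [-0.707, -3.061, 0.0]
force: [0.3, -0.0, -2.6]
gripper_width: 0.0163
gripper_force: 93.9
```

>>> {"fn": "play_rows", "kwargs": {"series": [{"jaw": 1.7,"tx": 0,"ty": 0,"tz": 0,"ax": 0,"ay": 0,"az": 0},{"jaw": 1.7,"tx": 0,"ty": 0,"tz": 0,"ax": 0,"ay": 0,"az": 0},{"jaw": 1.7,"tx": 0,"ty": 0,"tz": 0,"ax": 0,"ay": 0,"az": 0}]}}

```text
clock: 6.8
ee_pos: [0.45, 0.0771, 0.3623]
tcp_rot: [0.708, 3.061, -0.0]
force: [-0.3, 0.4, -3.6]
gripper_width: 0.0174
gripper_force: 67.0
```

>>> {"fn": "play_rows", "kwargs": {"series": [{"jaw": 1.75,"tx": 0,"ty": 0,"tz": 0,"ax": 0,"ay": 0,"az": 0},{"jaw": 1.8,"tx": 0,"ty": 0,"tz": 0,"ax": 0,"ay": 0,"az": 0},{"jaw": 1.8,"tx": 0,"ty": 0,"tz": 0,"ax": 0,"ay": 0,"az": 0}]}}

```text
clock: 7.05
ee_pos: [0.45, 0.0771, 0.3623]
tcp_rot: [0.708, 3.061, 0.0]
force: [-0.7, 0.1, -3.5]
gripper_width: 0.0181
gripper_force: 41.6
```

>>> {"fn": "play_rows", "kwargs": {"series": [{"jaw": 1.83,"tx": 0,"ty": 0,"tz": 0,"ax": 0,"ay": 0,"az": 0},{"jaw": 1.86,"tx": 0,"ty": 0,"tz": 0,"ax": 0,"ay": 0,"az": 0},{"jaw": 1.86,"tx": 0,"ty": 0,"tz": 0,"ax": 0,"ay": 0,"az": 0},{"jaw": 1.86,"tx": 0,"ty": 0,"tz": 0,"ax": 0,"ay": 0,"az": 0}]}}

```text
clock: 7.38
ee_pos: [0.4498, 0.0771, 0.3621]
tcp_rot: [-0.708, -3.06, 0.0]
force: [0.1, 0.7, -4.3]
gripper_width: 0.0185
gripper_force: 26.4
```

>>> {"fn": "play_rows", "kwargs": {"series": [{"jaw": 1.88,"tx": 0,"ty": 0,"tz": 0,"ax": 0,"ay": 0,"az": 0},{"jaw": 1.89,"tx": 0,"ty": 0,"tz": 0,"ax": 0,"ay": 0,"az": 0},{"jaw": 1.9,"tx": 0,"ty": 0,"tz": 0,"ax": 0,"ay": 0,"az": 0},{"jaw": 1.91,"tx": 0,"ty": 0,"tz": 0,"ax": 0,"ay": 0,"az": 0},{"jaw": 1.91,"tx": 0,"ty": 0,"tz": 0,"ax": 0,"ay": 0,"az": 0}]}}

```text
clock: 7.8
ee_pos: [0.4499, 0.0771, 0.3623]
tcp_rot: [-0.708, -3.061, 0.0]
force: [0.7, -0.5, -4.0]
gripper_width: 0.0192
gripper_force: 15.3
```

>>> {"fn": "play_rows", "kwargs": {"series": [{"jaw": 1.92,"tx": 0,"ty": 0,"tz": 0,"ax": 0,"ay": 0,"az": 0},{"jaw": 1.92,"tx": 0,"ty": 0,"tz": 0,"ax": 0,"ay": 0,"az": 0},{"jaw": 1.92,"tx": 0,"ty": 0,"tz": 0,"ax": 0,"ay": 0,"az": 0}]}}

```text
clock: 8.05
ee_pos: [0.45, 0.0771, 0.3623]
tcp_rot: [0.708, 3.061, -0.0]
force: [0.1, -0.2, -2.6]
gripper_width: 0.019
gripper_force: 13.2
```

```bash
python3 - <<'E'
from h import *
s=manip.read_state();print(s["ee_pos"],np.array(s["force"]).round(2),np.array(s["moment"]).round(3),s["gripper_force"],s["gripper_width"])
a=cap("wrist");b=cap("scene")
o=np.zeros((420,780,3),np.uint8);o[:,:420]=a["im"][:,70:490,::-1]
o[:,420:]=cv2.resize(b["im"][110:310,230:401,::-1],(360,420),interpolation=cv2.INTER_CUBIC)
cv2.imwrite("pics/w4.png",o)
E
```

```text
[0.4499941  0.07709546 0.36233448] [ 0.14 -0.19 -2.64] [-0.032 -0.001 -0.053] 13.23729394498514 0.01898582158964144
```

View pics/w4.png

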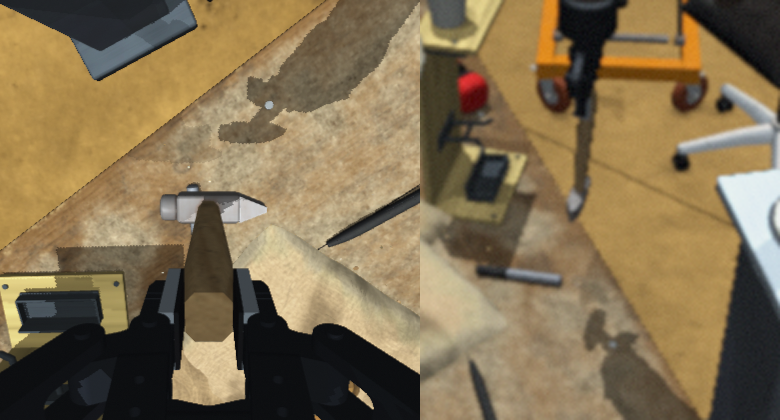

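The hammer has swung down and hangs almost plumb. In the wrist crop its head is at (212,207) and the rack's tray is at (60,310).

>>> {"fn": "play_rows", "kwargs": {"series": [{"jaw": 1.93,"tx": 0,"ty": 0,"tz": 0,"ax": 0,"ay": 0,"az": 0},{"jaw": 1.94,"tx": 0,"ty": 0,"tz": 0,"ax": 0,"ay": 0,"az": 0},{"jaw": 1.94,"tx": 0,"ty": 0,"tz": 0,"ax": 0,"ay": 0,"az": 0},{"jaw": 1.94,"tx": 0,"ty": 0,"tz": 0,"ax": 0,"ay": 0,"az": 0},{"jaw": 1.94,"tx": 0,"ty": 0,"tz": 0,"ax": 0,"ay": 0,"az": 0}]}}

```text
clock: 8.57
ee_pos: [0.45, 0.0771, 0.3623]
tcp_rot: [-0.708, -3.061, -0.0]
force: [-0.7, 0.4, -2.9]
gripper_width: 0.0191
gripper_force: 9.3
```

>>> {"fn": "play_rows", "kwargs": {"series": [{"jaw": 1.945,"tx": 0,"ty": 0,"tz": 0,"ax": -0.9,"ay": -1.8,"az": 0},{"jaw": 1.945,"tx": 0,"ty": 0,"tz": 0,"ax": -2.6,"ay": -5.4,"az": 0},{"jaw": 1.945,"tx": 0,"ty": 0,"tz": 0,"ax": -4.4,"ay": -9,"az": 0},{"jaw": 1.945,"tx": 0,"ty": 0,"tz": 0,"ax": -6.1,"ay": -12.6,"az": 0},{"jaw": 1.945,"tx": 0,"ty": 0,"tz": 0,"ax": -7.9,"ay": -16.2,"az": 0},{"jaw": 1.945,"tx": 0,"ty": 0,"tz": 0,"ax": -8.8,"ay": -18,"az": 0}]}}

```text
clock: 9.07
ee_pos: [0.449, 0.0769, 0.3619]
tcp_rot: [0.629, 2.725, -0.112]
force: [-0.8, -0.1, -2.9]
gripper_width: 0.0198
gripper_force: 8.3
```

>>> {"fn": "play_rows", "kwargs": {"series": [{"jaw": 1.95,"tx": 0,"ty": 0,"tz": 0,"ax": -0.9,"ay": -1.8,"az": 0},{"jaw": 1.95,"tx": 0,"ty": 0,"tz": 0,"ax": -2.6,"ay": -5.4,"az": 0},{"jaw": 1.95,"tx": 0,"ty": 0,"tz": 0,"ax": -4.4,"ay": -9,"az": 0},{"jaw": 1.95,"tx": 0,"ty": 0,"tz": 0,"ax": -6.1,"ay": -12.6,"az": 0},{"jaw": 1.95,"tx": 0,"ty": 0,"tz": 0,"ax": -7.9,"ay": -16.2,"az": 0},{"jaw": 1.95,"tx": 0,"ty": 0,"tz": 0,"ax": -9.6,"ay": -19.8,"az": 0},{"jaw": 1.95,"tx": 0,"ty": 0,"tz": 0,"ax": -11.4,"ay": -23.4,"az": 0},{"jaw": 1.95,"tx": 0,"ty": 0,"tz": 0,"ax": -11.4,"ay": -23.4,"az": 0}]}}

```text
clock: 9.73
ee_pos: [0.4771, 0.0199, 0.4176]
tcp_rot: [0.476, 2.368, -0.207]
force: [-0.1, -0.2, -3.8]
gripper_width: 0.019
gripper_force: 6.1
```

>>> {"fn": "play_rows", "kwargs": {"series": [{"jaw": 1.95,"tx": 0,"ty": 0,"tz": 0,"ax": 0.9,"ay": 1.8,"az": 0},{"jaw": 1.95,"tx": 0,"ty": 0,"tz": 0,"ax": 1.8,"ay": 3.6,"az": 0},{"jaw": 1.95,"tx": 0,"ty": 0,"tz": 0,"ax": 2.2,"ay": 4.5,"az": 0},{"jaw": 1.95,"tx": 0,"ty": 0,"tz": 0,"ax": 2.2,"ay": 4.5,"az": 0},{"jaw": 1.95,"tx": 0,"ty": 0,"tz": 0,"ax": 2.2,"ay": 4.5,"az": 0},{"jaw": 1.95,"tx": 0,"ty": 0,"tz": 0,"ax": 2.2,"ay": 4.5,"az": 0}]}}

```text
clock: 10.23
ee_pos: [0.4776, 0.0209, 0.4172]
tcp_rot: [0.495, 2.454, -0.183]
force: [-0.1, -0.1, -2.3]
gripper_width: 0.0192
gripper_force: 5.9
```

>>> {"fn": "play_rows", "kwargs": {"series": [{"jaw": 1.85,"tx": 0,"ty": 0,"tz": 0,"ax": 0,"ay": 0,"az": 0},{"jaw": 1.75,"tx": 0,"ty": 0,"tz": 0,"ax": 0,"ay": 0,"az": 0},{"jaw": 1,"tx": 0,"ty": 0,"tz": 0,"ax": 0,"ay": 0,"az": 0},{"jaw": 0,"tx": 0,"ty": 0,"tz": 0,"ax": 0,"ay": 0,"az": 0},{"jaw": 0,"tx": 0,"ty": 0,"tz": 0,"ax": 0,"ay": 0,"az": 0},{"jaw": 0,"tx": 0,"ty": 0,"tz": 0,"ax": 0,"ay": 0,"az": 0}], "newtons": 105}}

```text
clock: 10.73
ee_pos: [0.4777, 0.0211, 0.4175]
tcp_rot: [0.495, 2.453, -0.183]
force: [-0.2, 0.2, -3.3]
gripper_width: 0.016
gripper_force: 104.0
```

```bash
python3 - <<'E'
from h import *
s=manip.read_state();print(s["ee_pos"],s["clock"],np.round(s["q"],2),np.array(s["force"]).round(2),np.array(s["moment"]).round(3),s["gripper_force"],s["gripper_width"])
R=Ro.from_rotvec(s["tcp_rot"]).as_matrix();print(R.round(3))
a=cap("wrist");cv2.imwrite("pics/w5.png",a["im"][:,:,::-1])
c=cap("wrist","w5.png");print(c["o"]); np.save("w5.npy",c,allow_pickle=True)
b=cap("scene","s5.png");cap("top","t5.png")
E
```

```text
[0.47767221 0.02107972 0.41750767] 10.7333 [ 0.66 -0.22 -0.6   0.7  -0.97 -2.97] [-0.23  0.19 -3.28] [0.629 1.515 0.035] 104.04123594984412 0.015952492558037958
[[-0.737  0.391  0.552]
 [ 0.305  0.92  -0.245]
 [-0.604 -0.012 -0.797]]
[0.34842731 0.07684604 0.47911987]
```

View pics/w5.png

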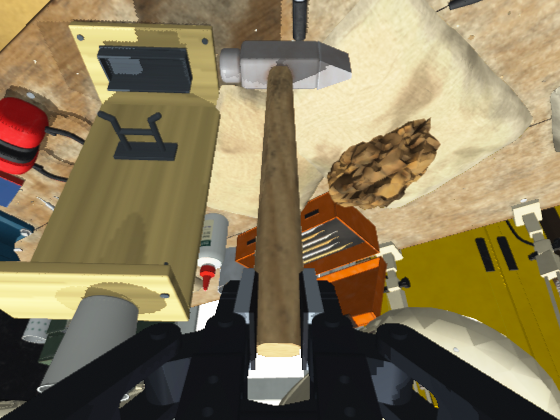

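The wrist view shows the hammer hanging with its head at (281,63) and its butt end at (278,350). The rack is fully in view: base corners (70,24) and (213,25), tray (98..190, 48..92), fork tips near (100,115) and (157,115), and shelf front-left corner (165,263).

```bash
python3 - <<'E'
from h import *
c=np.load("w5.npy",allow_pickle=True).item()
im=c["im"]; print("f",c["f"])
for n,p,z in[("baseFR",(70,23),.012),("baseFL",(213,25),.012),("base/boardL",(218,95),.012),("base/boardR",(102,95),.012),("screwR",(80,37),.012),("screwL",(205,41),.012),("shelfFL top",(165,262),.342),("shelfFL bot",(165,272),.330),("forktipR",(101,116),.12),("forktipL",(157,115),.12),("barR",(117,152),.12),("barL",(176,150),.12)]:
    print(n,plane(c,*p,z).round(4))
g=cv2.cvtColor(im,cv2.COLOR_RGB2HSV)
m=np.zeros(im.shape[:2],np.uint8);sub=(g[30:100,85:205,2]<95).astype(np.uint8);m[30:100,85:205]=sub
m=cv2.morphologyEx(m,cv2.MORPH_OPEN,np.ones((3,3)))
k=max(cv2.findContours(m,cv2.RETR_EXTERNAL,cv2.CHAIN_APPROX_NONE)[0],key=cv2.contourArea)
print(cv2.boundingRect(k),cv2.approxPolyDP(k,3,True)[:,0].tolist())
G=np.array([.4777,.0211,.4175])+.002*np.array([.552,-.245,-.797])
for px in[(279,60),(281,63),(281,67)]:
    o,d=ray(c,*px); w=o-G; b=d@w; q=b*b-(w@w-.156**2); 
    for sg in(1,):
        t=-b+sg*np.sqrt(q) if q>0 else -b
        h=o+d*t-G; print(px,q,h.round(4),np.linalg.norm(h))
# enlarged rack crop
cv2.imwrite("pics/rk.png",cv2.resize(im[5:325,0:265,::-1],None,fx=3,fy=3,interpolation=cv2.INTER_CUBIC)[:600,:795])
E
```

```text
f 374.35440459744154
baseFR [ 0.4626 -0.2607  0.012 ]
baseFL [ 0.5339 -0.0969  0.012 ]
base/boardL [ 0.6256 -0.1438  0.012 ]
base/boardR [ 0.5597 -0.3025  0.012 ]
screwR [ 0.481  -0.2632  0.012 ]
screwL [ 0.5477 -0.1172  0.012 ]
shelfFL top [ 0.5436 -0.1012  0.342 ]
shelfFL bot [ 0.5753 -0.1277  0.33  ]
forktipR [ 0.5333 -0.2381  0.12  ]
forktipL [ 0.558  -0.1747  0.12  ]
barR [ 0.5875 -0.2629  0.12  ]
barL [ 0.6145 -0.1878  0.12  ]
(98, 46, 94, 48) [[98, 52], [137, 58], [142, 68], [136, 75], [115, 74], [107, 58], [100, 58], [110, 81], [108, 88], [189, 91], [191, 74], [185, 48], [102, 46]]
(279, 60) 0.0165496210109286 [-0.0082  0.0018 -0.1558] 0.15600000000000006
(281, 63) 0.016702781252238834 [-0.0058  0.0021 -0.1559] 0.156
(281, 67) 0.01690777404844423 [-0.0031  0.001  -0.156 ] 0.15599999999999994
```

View pics/rk.png

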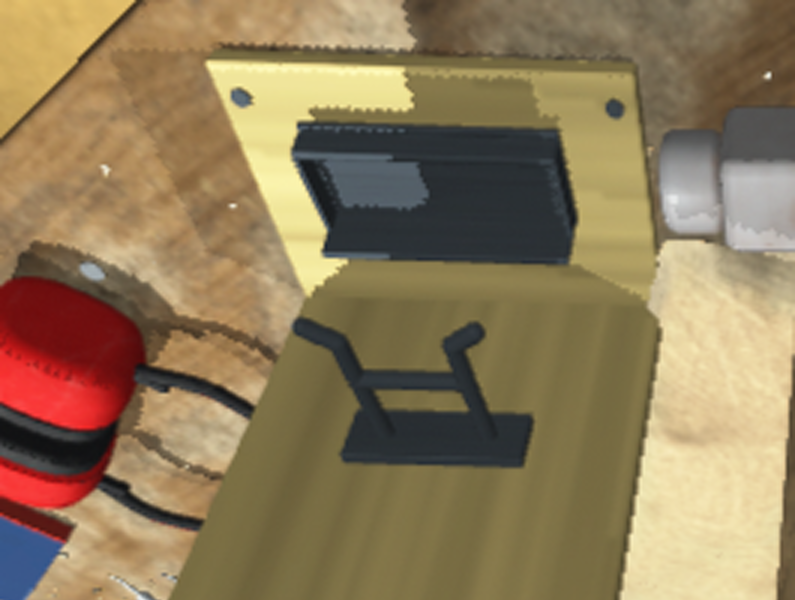

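The enlarged rack crop shows the base front corners at (208,62) and (632,65), and the base/board line from (303,297) to (657,312). The lip's top runs (295,156)–(558,160) and the back wall's top (325,255)–(573,263). The cross-bar is at (360,380)–(462,382).

```bash
python3 - <<'E'
from h import *
c=np.load("w5.npy",allow_pickle=True).item()
P=lambda u,v,z:plane(c,u/3,5+v/3,z)[:2]
F=[P(208,62,.012),P(632,65,.012)];B=[P(303,297,.012),P(657,312,.012)]
L=[P(295,156,.038),P(558,160,.038)];W=[P(325,255,.048),P(573,263,.048)];X=[P(360,380,.12),P(462,382,.12)]
A=[P(340,340,.12),P(455,345,.12)]
for n,a in zip("FBLWXA",(F,B,L,W,X,A)):
    d=a[1]-a[0];print(n,np.linalg.norm(d).round(4),np.degrees(np.arctan2(d[1],d[0])).round(1))
y=np.radians(66.3-90);ex=np.array([np.cos(y),np.sin(y)]);ey=np.array([-ex[1],ex[0]])
for n,a in zip("FBLWXA",(F,B,L,W,X,A)):
    m=(a[0]+a[1])/2;print(n,m.round(4),"x,y",(m@ex).round(4),(m@ey).round(4))
sh=P(495,771+0,.342);print("shelf corner",sh,sh@ex,sh@ey)
E
```

```text
F 0.1777 66.9
B 0.1779 64.5
L 0.1115 66.4
W 0.1109 65.3
X 0.0426 66.1
A 0.0459 64.4
F [ 0.4997 -0.1824] x,y 0.5308 0.0338
B [ 0.6098 -0.2356] x,y 0.6531 0.0294
L [ 0.5246 -0.1922] x,y 0.5576 0.0349
W [ 0.5638 -0.209 ] x,y 0.6003 0.0352
X [ 0.57   -0.2147] x,y 0.6082 0.0325
A [ 0.5517 -0.2061] x,y 0.588 0.033
shelf corner [ 0.54358314 -0.1011631 ] 0.538401031395927 0.12586076652308387
```

>>> {"fn": "play_rows", "kwargs": {"series": [{"jaw": 0,"tx": -0.5,"ty": -1,"tz": 0,"ax": 0,"ay": 0,"az": 0},{"jaw": 0,"tx": -1,"ty": -3,"tz": -0.5,"ax": 0,"ay": 0,"az": 0},{"jaw": 0,"tx": -1.5,"ty": -6,"tz": -2,"ax": 0,"ay": 0,"az": 0},{"jaw": 0,"tx": -2,"ty": -9,"tz": -4,"ax": 0,"ay": 0,"az": 0},{"jaw": 0,"tx": -2.5,"ty": -12,"tz": -6,"ax": 0,"ay": 0,"az": 0},{"jaw": 0,"tx": -2.9,"ty": -15,"tz": -8,"ax": 0,"ay": 0,"az": 0},{"jaw": 0,"tx": -2.9,"ty": -17,"tz": -9,"ax": 0,"ay": 0,"az": 0},{"jaw": 0,"tx": -2.9,"ty": -18,"tz": -9.7,"ax": 0,"ay": 0,"az": 0},{"jaw": 0,"tx": -2.9,"ty": -18,"tz": -9.7,"ax": 0,"ay": 0,"az": 0}]}}

```text
clock: 11.68
ee_pos: [0.4464, -0.1617, 0.3182]
tcp_rot: [0.501, 2.457, -0.187]
force: [-0.0, -0.2, -2.8]
gripper_width: 0.0157
gripper_force: 104.2
```

```bash
cat >> h.py <<'E'
def st():
    s=manip.read_state();R=Ro.from_rotvec(s["tcp_rot"]).as_matrix();e=np.array(s["ee_pos"])
    y=np.radians(-23.9);ex=np.array([np.cos(y),np.sin(y)]);ey=np.array([-ex[1],ex[0]]);d=e[:2]-[.5407,-.2]
    print("t",s["clock"],"q",np.round(s["q"],2),"e",e.round(4),"rack xy",(d@ex).round(4),(d@ey).round(4),"tilt",np.degrees(np.arctan2(R[:2,2]@ex,-R[2,2])).round(1),"ytool",np.degrees(np.arctan2(R[1,1],R[0,1])).round(1),R[2,1].round(3),"F",np.array(s["force"]).round(1),"g",round(s["gripper_force"],1),round(s["gripper_width"],4))
E
python3 -c "
from h import *
st()"
```

```text
t 11.6833 q [ 0.11 -0.23 -0.85  0.72 -0.48 -2.65] e [ 0.4464 -0.1617  0.3182] rack xy -0.1017 -0.0031 tilt 36.9 ytool 66.7 -0.015 F [-0.  -0.2 -2.8] g 104.2 0.0157
```

>>> {"fn": "play_rows", "kwargs": {"series": [{"jaw": 0,"tx": 0,"ty": 0,"tz": 0,"ax": -2,"ay": -4.5,"az": 0},{"jaw": 0,"tx": 0,"ty": 0,"tz": 0,"ax": -4,"ay": -9,"az": 0},{"jaw": 0,"tx": 0,"ty": 0,"tz": 0,"ax": -4,"ay": -9,"az": 0},{"jaw": 0,"tx": 0,"ty": 0,"tz": 0,"ax": -4,"ay": -9,"az": 0}]}}

```text
clock: 12.02
ee_pos: [0.4444, -0.1612, 0.3318]
tcp_rot: [0.451, 2.302, -0.218]
force: [9.2, 16.3, -3.7]
gripper_width: 0.0156
gripper_force: 104.7
```

```bash
python3 -c "
from h import *
st()"
```

```text
t 12.0167 q [-0.19 -0.27 -1.02  1.4  -0.16 -3.1 ] e [ 0.4444 -0.1612  0.3318] rack xy -0.1037 -0.0035 tilt 46.2 ytool 67.4 -0.019 F [ 9.2 16.3 -3.7] g 104.7 0.0156
```

>>> {"fn": "play_rows", "kwargs": {"series": [{"jaw": 1.7,"tx": 0,"ty": 0,"tz": 0,"ax": 0,"ay": 0,"az": 0},{"jaw": 1.85,"tx": 0,"ty": 0,"tz": 0,"ax": 0,"ay": 0,"az": 0},{"jaw": 1.92,"tx": 0,"ty": 0,"tz": 0,"ax": 0,"ay": 0,"az": 0},{"jaw": 1.94,"tx": 0,"ty": 0,"tz": 0,"ax": 0,"ay": 0,"az": 0},{"jaw": 1.95,"tx": 0,"ty": 0,"tz": 0,"ax": 0,"ay": 0,"az": 0},{"jaw": 1.955,"tx": 0,"ty": 0,"tz": 0,"ax": 0,"ay": 0,"az": 0},{"jaw": 1.955,"tx": 0,"ty": 0,"tz": 0,"ax": 0,"ay": 0,"az": 0},{"jaw": 1.955,"tx": 0,"ty": 0,"tz": 0,"ax": 0,"ay": 0,"az": 0},{"jaw": 1.955,"tx": 0,"ty": 0,"tz": 0,"ax": 0,"ay": 0,"az": 0}]}}

```text
clock: 12.77
ee_pos: [0.4451, -0.1616, 0.3312]
tcp_rot: [0.458, 2.302, -0.213]
force: [-0.3, -0.7, -3.4]
gripper_width: 0.0195
gripper_force: 5.0
```

>>> {"fn": "play_rows", "kwargs": {"series": [{"jaw": 1.85,"tx": 0,"ty": 0,"tz": 0,"ax": 0,"ay": 0,"az": 0},{"jaw": 1.75,"tx": 0,"ty": 0,"tz": 0,"ax": 0,"ay": 0,"az": 0},{"jaw": 1,"tx": 0,"ty": 0,"tz": 0,"ax": 0,"ay": 0,"az": 0},{"jaw": 0,"tx": 0,"ty": 0,"tz": 0,"ax": 0,"ay": 0,"az": 0},{"jaw": 0,"tx": 0,"ty": 0,"tz": 0,"ax": 0,"ay": 0,"az": 0},{"jaw": 0,"tx": 0,"ty": 0,"tz": 0,"ax": 0,"ay": 0,"az": 0}]}}

```text
clock: 13.27
ee_pos: [0.445, -0.1618, 0.3312]
tcp_rot: [0.459, 2.302, -0.213]
force: [-0.3, 0.6, -1.8]
gripper_width: 0.0156
gripper_force: 103.5
```

```bash
python3 - <<'E'
from h import *
st(); c=cap("wrist","w6.png")
im=c["im"];g=cv2.cvtColor(im,cv2.COLOR_RGB2HSV)
# steel head: low saturation bright region near image middle-top; handle: brown
print([im[v,281].tolist() for v in range(20,120,10)])
m=((g[...,1]<50)&(g[...,2]>80)).astype(np.uint8);m[140:]=0;m[:,:215]=0;m[:,360:]=0
m=cv2.morphologyEx(m,cv2.MORPH_OPEN,np.ones((5,5)))
k=max(cv2.findContours(m,cv2.RETR_EXTERNAL,cv2.CHAIN_APPROX_NONE)[0],key=cv2.contourArea);print(cv2.boundingRect(k),cv2.minAreaRect(k))
E
```

```text
t 13.2667 q [-0.19 -0.27 -1.02  1.39 -0.16 -3.1 ] e [ 0.445  -0.1618  0.3312] rack xy -0.103 -0.0039 tilt 46.1 ytool 67.1 -0.014 F [-0.3  0.6 -1.8] g 103.5 0.0156
[[97, 95, 93], [97, 95, 92], [102, 97, 93], [109, 92, 67], [111, 95, 67], [104, 88, 63], [124, 105, 75], [132, 111, 77], [126, 105, 74], [133, 112, 78]]
(216, 14, 140, 53) ((285.5, 40.0), (52.0, 139.0), 90.0)
```

```bash
python3 - <<'E'
from h import *
c=cap("wrist");s=manip.read_state();R=Ro.from_rotvec(s["tcp_rot"]).as_matrix()
G=np.array(s["ee_pos"])+.002*R[:,2]
for px in[(281,37),(281,41),(281,45)]:
    o,d=ray(c,*px);w=o-G;b=d@w;h=w+d*(-b+np.sqrt(b*b-(w@w-.156**2)));print(px,h.round(4))
w=c["im"][:,:,::-1]; b=cap("scene")["im"][100:280,200:350,::-1]; t=cap("top")["im"][150:300,280:430,::-1]
cv2.imwrite("pics/s6.png",b)
E
```

```text
(281, 37) [-1.00e-04 -6.00e-04 -1.56e-01]
(281, 41) [ 0.0024 -0.0016 -0.156 ]
(281, 45) [ 0.0049 -0.0027 -0.1559]
```

>>> {"fn": "play_rows", "kwargs": {"series": [{"jaw": 0,"tx": 0,"ty": 0,"tz": -1,"ax": 0.8,"ay": 2,"az": 0},{"jaw": 0,"tx": 0,"ty": 0,"tz": -3,"ax": 1.6,"ay": 4,"az": 0},{"jaw": 0,"tx": 0.1,"ty": 0.2,"tz": -5,"ax": 2.8,"ay": 6.4,"az": 0},{"jaw": 0,"tx": 0.1,"ty": 0.2,"tz": -7,"ax": 2.8,"ay": 6.4,"az": 0},{"jaw": 0,"tx": 0.1,"ty": 0.2,"tz": -9,"ax": 2.8,"ay": 6.4,"az": 0},{"jaw": 0,"tx": 0.1,"ty": 0.2,"tz": -10.5,"ax": 2.8,"ay": 6.4,"az": 0},{"jaw": 0,"tx": 0.1,"ty": 0.2,"tz": -11.4,"ax": 2.8,"ay": 6.4,"az": 0},{"jaw": 0,"tx": 0.1,"ty": 0.2,"tz": -11.4,"ax": 2.8,"ay": 6.4,"az": 0}]}}

```text
clock: 14.13
ee_pos: [0.4411, -0.1544, 0.2483]
tcp_rot: [0.494, 2.463, -0.189]
force: [1.1, -0.3, -2.4]
gripper_width: 0.0157
gripper_force: 104.1
```

```bash
python3 - <<'E'
from h import *
st(); c=cap("wrist","w7.png")
E
```

```text
t 14.1333 q [-0.16 -0.16 -1.07  1.35 -0.16 -3.1 ] e [ 0.4411 -0.1544  0.2483] rack xy -0.1095 0.0013 tilt 36.7 ytool 67.0 -0.018 F [ 1.1 -0.3 -2.4] g 104.1 0.0157
```

>>> {"fn": "play_rows", "kwargs": {"series": [{"jaw": 0,"tx": 1,"ty": -0.5,"tz": 0,"ax": 0,"ay": 0,"az": 0},{"jaw": 0,"tx": 2.5,"ty": -1.2,"tz": 0,"ax": 0,"ay": 0,"az": 0},{"jaw": 0,"tx": 4,"ty": -1.9,"tz": -0.5,"ax": 0,"ay": 0,"az": 0},{"jaw": 0,"tx": 5,"ty": -2.4,"tz": -1.5,"ax": 0,"ay": 0,"az": 0},{"jaw": 0,"tx": 5.8,"ty": -2.8,"tz": -2.3,"ax": 0,"ay": 0,"az": 0},{"jaw": 0,"tx": 5.8,"ty": -2.8,"tz": -3,"ax": 0,"ay": 0,"az": 0},{"jaw": 0,"tx": 5.8,"ty": -2.8,"tz": -3,"ax": 0,"ay": 0,"az": 0}]}}

```text
clock: 14.77
ee_pos: [0.5, -0.1737, 0.2388]
tcp_rot: [0.509, 2.491, -0.205]
force: [-1.0, -1.0, -3.8]
gripper_width: 0.0161
gripper_force: 104.2
```

```bash
python3 - <<'E'
from h import *
st(); c=cap("wrist","w7.png")
s=manip.read_state();R=Ro.from_rotvec(s["tcp_rot"]).as_matrix()
im=c["im"]
print([im[v,281].tolist() for v in range(20,120,8)])
E
```

```text
t 14.7667 q [-0.18 -0.02 -0.96  1.36 -0.16 -3.1 ] e [ 0.5    -0.1737  0.2388] rack xy -0.0478 0.0075 tilt 35.0 ytool 66.3 -0.033 F [-1.  -1.  -3.8] g 104.2 0.0161
[[94, 93, 92], [94, 90, 89], [142, 138, 135], [110, 92, 66], [103, 88, 64], [110, 92, 66], [104, 88, 62], [110, 92, 64], [131, 109, 76], [125, 106, 73], [120, 101, 70], [127, 106, 73], [120, 101, 71]]
```

```bash
cat > kin.py <<'E'
import numpy as np
from scipy.spatial.transform import Rotation as Ro
from scipy.optimize import least_squares
S=[([1.541,.385,.008,0,-1.194,-.259],(.178,.599,.239)),([.73,.21,-.24,0,-1.12,-.94],(.4786,.2129,.2391)),([.53,.02,-.15,0,-1.4,-2.55],(.4498,.077,.3621)),([.66,-.22,-.6,.7,-.97,-2.97],(.4777,.0211,.4175)),([.11,-.23,-.85,.72,-.48,-2.65],(.4464,-.1617,.3182)),([-.19,-.27,-1.02,1.4,-.16,-3.1],(.4444,-.1612,.3318)),([-.16,-.16,-1.07,1.35,-.16,-3.1],(.4411,-.1544,.2483)),([-.18,-.02,-.96,1.36,-.16,-3.1],(.5,-.1737,.2388))]
def fk(q,p):
    h,a0,L1,L2,e,ds,dw,Lt,g=p
    # frame x: arm plane out, y left, z up
    r=Ro.from_euler
    A=r('z',q[0]); v=np.array([a0,-ds,h])
    v=v+r('y',q[1]).apply([0,0,L1])
    F=r('y',q[1]-q[2])            # forearm x axis depressed by q2-q3
    v=v+F.apply([L2,0,e])
    W=F*r('x',g*q[3])
    W5=W*r('y',-q[4])
    v=v+W5.apply([Lt,-dw,0])
    T=W5*r('x',g*q[5])*r('y',90,degrees=True)  # tool z along x
    return A.apply(v),(A*T).as_matrix()
E
python3 - <<'E'
from kin import *
best=None
for g in(1,-1):
    f=lambda p:np.concatenate([fk(q,np.r_[p,g])[0]-x for q,x in S])
    o=least_squares(f,[.2,.05,.4,.4,0,.1,.05,.2]);print(g,o.cost,o.x.round(3),np.abs(o.fun).max())
    z=fk(S[3][0],np.r_[o.x,g])[1];print(z.round(3))
    z=fk(S[1][0],np.r_[o.x,g])[1];print(z.round(3))
    if best is None or o.cost<best[0]: best=(o.cost,np.r_[o.x,g])
np.save("kp.npy",best[1])
E
```

```text
1 0.031034458554034416 [-0.152  0.404  0.286 -0.013  0.2    0.133  0.024 -0.014] 0.1029085333411896
[[ 0.989  0.113 -0.096]
 [ 0.148 -0.788  0.598]
 [-0.008 -0.606 -0.796]]
[[ 0.099 -0.995  0.001]
 [-0.995 -0.099  0.001]
 [-0.    -0.001 -1.   ]]
-1 4.5532783566828305e-06 [0.156 0.005 0.564 0.416 0.001 0.003 0.157 0.287] 0.0014779942985879702
[[ 0.389  0.735  0.556]
 [ 0.921 -0.305 -0.241]
 [-0.008  0.606 -0.796]]
[[-0.978  0.208  0.001]
 [ 0.208  0.978  0.001]
 [-0.     0.001 -1.   ]]
```

```bash
cat >> kin.py <<'E'
kp=np.load("kp.npy")
lo=np.array([-3.14,-1.21,-1.07,-3.16,-2.99,-3.1]);hi=np.array([3.14,2.06,1.41,2.05,-.16,3.1])
def rackT(x,y,z,tilt,flip,dyaw=0):
    a=np.radians(-23.9);ex=np.array([np.cos(a),np.sin(a),0]);ey=np.array([-ex[1],ex[0],0])
    p=np.array([.5407,-.2,0])+ex*x+ey*y;p[2]=z
    b=np.radians(-23.9+dyaw);fx=np.array([np.cos(b),np.sin(b),0]);fy=np.array([-fx[1],fx[0],0])
    t=np.radians(tilt);zt=np.sin(t)*fx-np.cos(t)*np.array([0,0,1]);yt=fy*(-1 if flip else 1);xt=np.cross(yt,zt)
    return p,np.c_[xt,yt,zt]
def ik(p,R,n=12,seed=0,m=.02):
    rng=np.random.default_rng(seed);best=None
    def f(q):
        x,M=fk(q,kp);M=np.c_[-M[:,1],M[:,0],M[:,2]]
        return np.r_[(x-p)*5,Ro.from_matrix(M.T@R).as_rotvec()]
    for i in range(n):
        q0=np.clip([-.2,0,-.8,rng.uniform(-3,2),rng.uniform(-1,-.2),rng.uniform(-3,3)],lo+m,hi-m)
        o=least_squares(f,q0,bounds=(lo+m,hi-m))
        if best is None or o.cost<best.cost: best=o
        if best.cost<1e-7:break
    return best
E
python3 - <<'E'
from kin import *
for flip in(0,1):
  for dy in(0,-4,4):
    for t in(32,36,40,44):
      out=[]
      for x,z in((-.10,.33),(-.05,.23),(.018,.2175),(.02,.185)):
        o=ik(*rackT(x,0,z,t,flip,dy)); out.append("ok "+str(o.x.round(2)) if o.cost<1e-5 else "-%.3f"%o.cost**.5)
      print(flip,dy,t,out)
E
```

```text
0 0 32 ['ok [ 0.15 -0.2  -0.7   0.49 -0.64 -2.47]', 'ok [-0.05 -0.   -0.9   0.91 -0.24 -2.78]', 'ok [-0.12  0.13 -0.79  0.96 -0.19 -2.77]', '-0.035']
0 0 36 ['ok [ 0.13 -0.23 -0.79  0.64 -0.55 -2.6 ]', '-0.031', '-0.044', '-0.082']
0 0 40 ['ok [ 0.09 -0.25 -0.88  0.83 -0.44 -2.75]', '-0.074', '-0.090', '-0.119']
0 0 44 ['ok [-0.03 -0.26 -0.97  1.13 -0.29 -2.97]', '-0.114', '-0.124', '-0.107']
0 -4 32 ['ok [ 0.16 -0.2  -0.72  0.55 -0.66 -2.59]', 'ok [-0.05 -0.   -0.91  1.   -0.27 -2.92]', 'ok [-0.13  0.13 -0.81  1.07 -0.21 -2.93]', '-0.030']
0 -4 36 ['ok [ 0.15 -0.22 -0.8   0.7  -0.57 -2.72]', '-0.020', '-0.036', '-0.069']
0 -4 40 ['ok [ 0.1  -0.24 -0.89  0.89 -0.48 -2.88]', '-0.058', '-0.072', '-0.094']
0 -4 44 ['ok [-0.01 -0.25 -0.97  1.17 -0.35 -3.08]', '-0.089', '-0.098', '-0.077']
0 4 32 ['ok [ 0.13 -0.21 -0.69  0.43 -0.63 -2.34]', 'ok [-0.04 -0.01 -0.87  0.79 -0.23 -2.61]', 'ok [-0.09  0.13 -0.76  0.77 -0.19 -2.55]', '-0.033']
0 4 36 ['ok [ 0.12 -0.23 -0.77  0.56 -0.52 -2.46]', '-0.035', '-0.044', '-0.078']
0 4 40 ['ok [ 0.08 -0.25 -0.87  0.74 -0.41 -2.61]', '-0.081', '-0.090', 
[... 583 characters left out ...]
, 'ok [-0.13  0.13 -0.81  1.07 -0.21  0.21]', '-0.030']
1 -4 36 ['ok [ 0.15 -0.22 -0.8   0.7  -0.57  0.42]', '-0.020', '-0.035', '-0.069']
1 -4 40 ['ok [ 0.1  -0.24 -0.89  0.89 -0.48  0.26]', '-0.058', '-0.072', '-0.094']
1 -4 44 ['ok [-0.01 -0.25 -0.97  1.17 -0.35  0.06]', '-0.089', '-0.098', '-0.077']
1 4 32 ['ok [ 0.13 -0.21 -0.69  0.43 -0.63  0.8 ]', 'ok [-0.04 -0.01 -0.87  0.79 -0.23  0.53]', 'ok [-0.09  0.13 -0.76  0.77 -0.19  0.59]', '-0.033']
1 4 36 ['ok [ 0.12 -0.23 -0.77  0.56 -0.52  0.68]', '-0.035', '-0.044', '-0.078']
1 4 40 ['ok [ 0.08 -0.25 -0.87  0.74 -0.41  0.53]', '-0.081', '-0.090', '-0.120']
1 4 44 ['ok [-0.03 -0.26 -0.96  1.04 -0.25  0.31]', '-0.127', '-0.133', '-0.136']
```

```bash
cat >> kin.py <<'E'
def delta(p,R):
    from station import manip
    s=manip.read_state();C=Ro.from_rotvec(s["tcp_rot"]).as_matrix()
    print("shift cm",((p-np.array(s["ee_pos"]))*100).round(2),"turn deg",np.degrees(Ro.from_matrix(R@C.T).as_rotvec()).round(2))
E
python3 - <<'E'
from kin import *
for a in((-.10,.32,33.5),(-.06,.30,32),(-.06,.2125,32),(.005,.2125,32),(.010,.195,30),(.016,.19,28),(.016,.19,26)):
    o=ik(*rackT(a[0],0,a[1],a[2],0),m=.01);print(a,o.cost**.5,o.x.round(2))
delta(*rackT(-.10,-.0015,.32,33.5,0))
E
```

```text
(-0.1, 0.32, 33.5) 8.562654216518222e-16 [ 0.14 -0.21 -0.76  0.56 -0.58 -2.54]
(-0.06, 0.3, 32) 7.858813167170988e-14 [ 0.07 -0.1  -0.71  0.53 -0.52 -2.47]
(-0.06, 0.2125, 32) 0.006329572578534237 [-0.12  0.   -0.97  1.13 -0.17 -2.95]
(0.005, 0.2125, 32) 0.0037324132242007404 [-0.14  0.11 -0.83  1.04 -0.17 -2.84]
(0.01, 0.195, 30) 0.00035113047732677935 [-0.13  0.15 -0.82  0.99 -0.17 -2.8 ]
(0.016, 0.19, 28) 1.2591264338676527e-10 [-0.07  0.18 -0.73  0.7  -0.25 -2.57]
(0.016, 0.19, 26) 1.3773033487449369e-11 [-0.03  0.19 -0.66  0.52 -0.34 -2.41]
shift cm [-5.09  1.28  8.1 ] turn deg [ 2.33  0.66 -0.24]
```

>>> {"fn": "play_rows", "kwargs": {"series": [{"jaw": 0,"tx": -1,"ty": 0.3,"tz": 0.5,"ax": 0.5,"ay": 0.3,"az": 0},{"jaw": 0,"tx": -3,"ty": 0.8,"tz": 2,"ax": 1.5,"ay": 1,"az": -0.1},{"jaw": 0,"tx": -5.1,"ty": 1.3,"tz": 5,"ax": 2.5,"ay": 1.5,"az": -0.2},{"jaw": 0,"tx": -5.1,"ty": 1.3,"tz": 7.5,"ax": 2.9,"ay": 2,"az": -0.2},{"jaw": 0,"tx": -5.1,"ty": 1.3,"tz": 8.1,"ax": 2.9,"ay": 2,"az": -0.2},{"jaw": 0,"tx": -5.1,"ty": 1.3,"tz": 8.1,"ax": 2.9,"ay": 2,"az": -0.2}]}}

```text
clock: 15.32
ee_pos: [0.4502, -0.1589, 0.3272]
tcp_rot: [0.532, 2.523, -0.145]
force: [2.4, -0.3, -1.2]
gripper_width: 0.016
gripper_force: 104.1
```

```bash
python3 - <<'E'
from h import *
from kin import *
st()
delta(*rackT(-.10,-.0015,.32,32,0))
E
```

```text
t 15.3167 q [ 0.14 -0.2  -0.73  0.51 -0.61 -2.48] e [ 0.4502 -0.1589  0.3272] rack xy -0.0994 0.0009 tilt 32.7 ytool 66.3 0.008 F [ 2.4 -0.3 -1.2] g 104.1 0.016
shift cm [-0.15 -0.2  -0.72] turn deg [-0.15  0.8  -0.21]
```

>>> {"fn": "play_rows", "kwargs": {"series": [{"jaw": 1.7,"tx": -0.1,"ty": -0.2,"tz": 0,"ax": 0,"ay": 0.8,"az": 0},{"jaw": 1.85,"tx": -0.1,"ty": -0.2,"tz": 0,"ax": 0,"ay": 0.8,"az": 0},{"jaw": 1.92,"tx": -0.1,"ty": -0.2,"tz": 0,"ax": 0,"ay": 0.8,"az": 0},{"jaw": 1.94,"tx": -0.1,"ty": -0.2,"tz": 0,"ax": 0,"ay": 0.8,"az": 0},{"jaw": 1.95,"tx": -0.1,"ty": -0.2,"tz": 0,"ax": 0,"ay": 0.8,"az": 0},{"jaw": 1.955,"tx": -0.1,"ty": -0.2,"tz": 0,"ax": 0,"ay": 0.8,"az": 0},{"jaw": 1.955,"tx": -0.1,"ty": -0.2,"tz": 0,"ax": 0,"ay": 0.8,"az": 0},{"jaw": 1.955,"tx": -0.1,"ty": -0.2,"tz": 0,"ax": 0,"ay": 0.8,"az": 0},{"jaw": 1.955,"tx": -0.1,"ty": -0.2,"tz": 0,"ax": 0,"ay": 0.8,"az": 0}]}}

```text
clock: 16.07
ee_pos: [0.4479, -0.1628, 0.3205]
tcp_rot: [0.535, 2.547, -0.159]
force: [-0.8, -0.1, -3.2]
gripper_width: 0.0195
gripper_force: 4.9
```

>>> {"fn": "play_rows", "kwargs": {"series": [{"jaw": 1.85,"tx": 0,"ty": 0,"tz": 0,"ax": 0,"ay": 0,"az": 0},{"jaw": 1.75,"tx": 0,"ty": 0,"tz": 0,"ax": 0,"ay": 0,"az": 0},{"jaw": 1,"tx": 0,"ty": 0,"tz": 0,"ax": 0,"ay": 0,"az": 0},{"jaw": 0,"tx": 0,"ty": 0,"tz": 0,"ax": 0,"ay": 0,"az": 0},{"jaw": 0,"tx": 0,"ty": 0,"tz": 0,"ax": 0,"ay": 0,"az": 0},{"jaw": 0,"tx": 0,"ty": 0,"tz": 0,"ax": 0,"ay": 0,"az": 0}]}}

```text
clock: 16.57
ee_pos: [0.4479, -0.1627, 0.3207]
tcp_rot: [0.535, 2.547, -0.158]
force: [0.7, -0.6, -2.8]
gripper_width: 0.0157
gripper_force: 104.1
```

```bash
python3 - <<'E'
from h import *
from kin import *
st()
c=cap("wrist","w8.png");s=manip.read_state();R=Ro.from_rotvec(s["tcp_rot"]).as_matrix();im=c["im"]
print([(v,im[v,281].tolist()) for v in range(40,120,6)])
G=np.array(s["ee_pos"])+.002*R[:,2]
for v in(60,68,76):
    o,d=ray(c,281,v);w=o-G;b=d@w;h=w+d*(-b+np.sqrt(b*b-(w@w-.156**2)));print(v,h.round(4))
cv2.imwrite("pics/fin_a.png",np.hstack([im[:,0:400,::-1],cv2.resize(cap("scene")["im"][95:235,195:320,::-1],(375,420),interpolation=cv2.INTER_CUBIC)]))
delta(*rackT(-.06,-.0015,.25,30.5,0))
E
```

```text
t 16.5667 q [ 0.13 -0.19 -0.72  0.49 -0.62 -2.46] e [ 0.4479 -0.1627  0.3207] rack xy -0.1 -0.0035 tilt 31.4 ytool 66.2 -0.006 F [ 0.7 -0.6 -2.8] g 104.1 0.0157
[(40, [97, 80, 59]), (46, [103, 85, 64]), (52, [112, 98, 74]), (58, [84, 84, 83]), (64, [83, 80, 79]), (70, [83, 80, 79]), (76, [109, 105, 102]), (82, [101, 84, 59]), (88, [106, 89, 63]), (94, [99, 84, 60]), (100, [90, 76, 53]), (106, [108, 91, 64]), (112, [113, 96, 66]), (118, [110, 93, 63])]
60 [-0.0214  0.0103 -0.1542]
68 [-0.0163  0.0081 -0.1549]
76 [-0.011   0.0058 -0.1555]
shift cm [ 3.74 -1.44 -7.07] turn deg [ 0.66  0.68 -0.08]
```

View pics/fin_a.png

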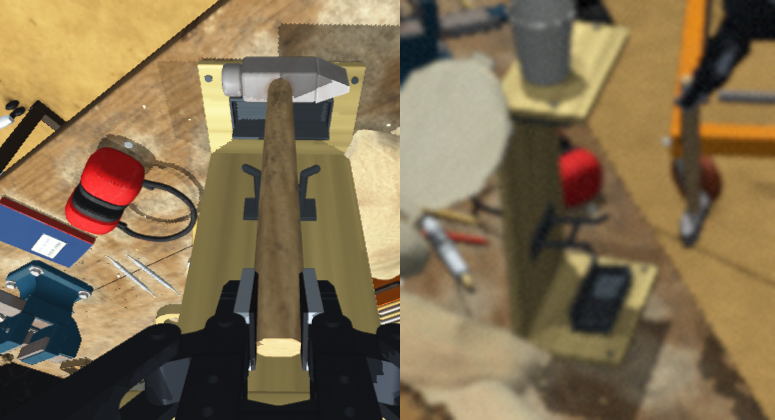

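The wrist view shows the hammer lined up with the rack: handle at column 281, fork centre about 279, tray centre about 281. The head leans about 5° toward the front. I will ease the grip once more, reduce the tilt, and tighten.

>>> {"fn": "play_rows", "kwargs": {"series": [{"jaw": 1.7,"tx": 0,"ty": 0,"tz": 0,"ax": 0,"ay": 0,"az": 0},{"jaw": 1.85,"tx": 0,"ty": 0,"tz": 0,"ax": 0,"ay": 0,"az": 0},{"jaw": 1.92,"tx": 0,"ty": 0,"tz": 0,"ax": 0,"ay": 0,"az": 0},{"jaw": 1.945,"tx": 0,"ty": 0,"tz": 0,"ax": 0,"ay": 0,"az": 0},{"jaw": 1.955,"tx": 0,"ty": 0,"tz": 0,"ax": 0.8,"ay": 1.8,"az": 0},{"jaw": 1.955,"tx": 0,"ty": 0,"tz": 0,"ax": 1.6,"ay": 3.6,"az": 0},{"jaw": 1.955,"tx": 0,"ty": 0,"tz": 0,"ax": 1.6,"ay": 3.6,"az": 0},{"jaw": 1.955,"tx": 0,"ty": 0,"tz": 0,"ax": 1.6,"ay": 3.6,"az": 0},{"jaw": 1.955,"tx": 0,"ty": 0,"tz": 0,"ax": 1.6,"ay": 3.6,"az": 0}]}}

```text
clock: 17.42
ee_pos: [0.4476, -0.1628, 0.3203]
tcp_rot: [0.549, 2.613, -0.142]
force: [-0.0, 0.2, -3.3]
gripper_width: 0.0197
gripper_force: 4.8
```

>>> {"fn": "play_rows", "kwargs": {"series": [{"jaw": 1.85,"tx": 0,"ty": 0,"tz": 0,"ax": 0,"ay": 0,"az": 0},{"jaw": 1.75,"tx": 0,"ty": 0,"tz": 0,"ax": 0,"ay": 0,"az": 0},{"jaw": 1,"tx": 0,"ty": 0,"tz": 0,"ax": 0,"ay": 0,"az": 0},{"jaw": 0,"tx": 0,"ty": 0,"tz": 0,"ax": 0,"ay": 0,"az": 0},{"jaw": 0,"tx": 0,"ty": 0,"tz": 0,"ax": 0,"ay": 0,"az": 0},{"jaw": 0,"tx": 0,"ty": 0,"tz": 0,"ax": 0,"ay": 0,"az": 0}]}}

```text
clock: 17.92
ee_pos: [0.4478, -0.1627, 0.3207]
tcp_rot: [0.549, 2.613, -0.142]
force: [-0.0, -0.3, -2.2]
gripper_width: 0.016
gripper_force: 104.2
```

```bash
python3 - <<'E'
from h import *
from kin import *
st()
c=cap("wrist","w9.png");s=manip.read_state();R=Ro.from_rotvec(s["tcp_rot"]).as_matrix();im=c["im"]
col=im[60:110,279:284].mean(1); sat=col.max(1)-col.min(1); print([(60+2*i,int(x)) for i,x in enumerate(sat[::2])])
G=np.array(s["ee_pos"])+.002*R[:,2]
for v in(66,72,78,84):
    o,d=ray(c,281,v);w=o-G;b=d@w;h=w+d*(-b+np.sqrt(b*b-(w@w-.156**2)));print(v,h.round(4))
delta(*rackT(-.06,-.004,.25,30.5,0))
E
```

```text
t 17.9167 q [ 0.13 -0.16 -0.64  0.38 -0.72 -2.35] e [ 0.4478 -0.1627  0.3207] rack xy -0.1 -0.0035 tilt 27.5 ytool 66.2 -0.006 F [-0.  -0.3 -2.2] g 104.2 0.016
[(60, 38), (62, 37), (64, 36), (66, 36), (68, 39), (70, 40), (72, 24), (74, 2), (76, 3), (78, 3), (80, 4), (82, 3), (84, 4), (86, 5), (88, 4), (90, 6), (92, 14), (94, 40), (96, 39), (98, 37), (100, 40), (102, 37), (104, 33), (106, 34), (108, 36)]
66 [-0.0272  0.0129 -0.1531]
72 [-0.0233  0.0112 -0.1538]
78 [-0.0194  0.0095 -0.1545]
84 [-0.0154  0.0078 -0.155 ]
shift cm [ 3.64 -1.67 -7.07] turn deg [-0.94 -2.92 -0.09]
```

>>> {"fn": "play_rows", "kwargs": {"series": [{"jaw": 0,"tx": 0.5,"ty": -0.2,"tz": -1,"ax": -0.3,"ay": -1,"az": 0},{"jaw": 0,"tx": 1.2,"ty": -0.6,"tz": -2.5,"ax": -0.6,"ay": -2,"az": 0},{"jaw": 0,"tx": 2.4,"ty": -1.1,"tz": -4.5,"ax": -0.9,"ay": -2.9,"az": 0},{"jaw": 0,"tx": 3.6,"ty": -1.7,"tz": -6.5,"ax": -0.9,"ay": -2.9,"az": 0},{"jaw": 0,"tx": 3.6,"ty": -1.7,"tz": -8.5,"ax": -0.9,"ay": -2.9,"az": 0},{"jaw": 0,"tx": 3.6,"ty": -1.7,"tz": -10,"ax": -0.9,"ay": -2.9,"az": 0},{"jaw": 0,"tx": 3.6,"ty": -1.7,"tz": -10.7,"ax": -0.9,"ay": -2.9,"az": 0},{"jaw": 0,"tx": 3.6,"ty": -1.7,"tz": -10.7,"ax": -0.9,"ay": -2.9,"az": 0},{"jaw": 0,"tx": 3.6,"ty": -1.7,"tz": -10.7,"ax": -0.9,"ay": -2.9,"az": 0}]}}

```text
clock: 18.72
ee_pos: [0.4837, -0.1802, 0.2134]
tcp_rot: [0.541, 2.562, -0.147]
force: [-0.0, 0.6, -1.7]
gripper_width: 0.0157
gripper_force: 104.3
```

```bash
python3 - <<'E'
from h import *
from kin import *
st()
delta(*rackT(.005,-.004,.2135,30.5,0))
c=cap("wrist","w10.png");s=manip.read_state();R=Ro.from_rotvec(s["tcp_rot"]).as_matrix();im=c["im"]
col=im[60:110,279:284].astype(float).mean(1); sat=col.max(1)-col.min(1); print([(60+2*i,int(x)) for i,x in enumerate(sat[::2])])
E
```

```text
t 18.7167 q [-0.06  0.01 -0.92  0.91 -0.22 -2.77] e [ 0.4837 -0.1802  0.2134] rack xy -0.0601 -0.005 tilt 30.4 ytool 66.1 -0.0 F [-0.   0.6 -1.7] g 104.3 0.0157
shift cm [ 5.99 -2.55  0.01] turn deg [-0.03 -0.08 -0.05]
[(60, 29), (62, 30), (64, 31), (66, 30), (68, 37), (70, 37), (72, 17), (74, 1), (76, 3), (78, 4), (80, 4), (82, 4), (84, 4), (86, 5), (88, 4), (90, 7), (92, 15), (94, 41), (96, 40), (98, 38), (100, 41), (102, 38), (104, 34), (106, 35), (108, 37)]
```

>>> {"fn": "play_rows", "kwargs": {"series": [{"jaw": 0,"tx": 0.8,"ty": -0.3,"tz": 0,"ax": 0,"ay": 0,"az": 0},{"jaw": 0,"tx": 1.8,"ty": -0.8,"tz": 0,"ax": 0,"ay": 0,"az": 0},{"jaw": 0,"tx": 2.8,"ty": -1.2,"tz": 0,"ax": 0,"ay": 0,"az": 0},{"jaw": 0,"tx": 3.6,"ty": -1.5,"tz": 0,"ax": 0,"ay": 0,"az": 0},{"jaw": 0,"tx": 3.6,"ty": -1.5,"tz": 0,"ax": 0,"ay": 0,"az": 0}]}}

```text
clock: 19.18
ee_pos: [0.5228, -0.1948, 0.2145]
tcp_rot: [0.539, 2.559, -0.145]
force: [-0.4, 0.3, -2.4]
gripper_width: 0.0158
gripper_force: 104.5
```

>>> {"fn": "play_rows", "kwargs": {"series": [{"jaw": 0,"tx": 0.6,"ty": -0.3,"tz": 0,"ax": 0,"ay": 0,"az": 0},{"jaw": 0,"tx": 1.2,"ty": -0.5,"tz": 0,"ax": 0,"ay": 0,"az": 0},{"jaw": 0,"tx": 1.8,"ty": -0.8,"tz": 0,"ax": 0,"ay": 0,"az": 0},{"jaw": 0,"tx": 2.4,"ty": -1,"tz": 0,"ax": 0,"ay": 0,"az": 0},{"jaw": 0,"tx": 2.4,"ty": -1,"tz": 0,"ax": 0,"ay": 0,"az": 0}]}}

```text
clock: 19.6
ee_pos: [0.5455, -0.2048, 0.214]
tcp_rot: [0.54, 2.56, -0.146]
force: [0.4, 0.3, -2.4]
gripper_width: 0.0159
gripper_force: 104.5
```

```bash
python3 - <<'E'
from h import *
from kin import *
st()
delta(*rackT(.010,-.004,.203,28.5,0))
delta(*rackT(.014,-.004,.193,26,0))
E
```

```text
t 19.6 q [-0.08  0.12 -0.77  0.79 -0.24 -2.64] e [ 0.5455 -0.2048  0.214 ] rack xy 0.0063 -0.0025 tilt 30.5 ytool 66.2 0.001 F [ 0.4  0.3 -2.4] g 104.5 0.0159
shift cm [ 0.28 -0.29 -1.1 ] turn deg [ 0.76  1.87 -0.1 ]
shift cm [ 0.64 -0.45 -2.1 ] turn deg [ 1.77  4.15 -0.1 ]
```

>>> {"fn": "play_rows", "kwargs": {"series": [{"jaw": 0,"tx": 0.1,"ty": -0.1,"tz": -0.4,"ax": 0,"ay": 0,"az": 0},{"jaw": 0,"tx": 0.2,"ty": -0.2,"tz": -0.8,"ax": 0.2,"ay": 0.4,"az": 0},{"jaw": 0,"tx": 0.2,"ty": -0.25,"tz": -1.2,"ax": 0.4,"ay": 0.9,"az": 0},{"jaw": 0,"tx": 0.2,"ty": -0.25,"tz": -1.6,"ax": 0.4,"ay": 0.9,"az": 0},{"jaw": 0,"tx": 0.2,"ty": -0.25,"tz": -1.9,"ax": 0.4,"ay": 0.9,"az": 0},{"jaw": 0,"tx": 0.2,"ty": -0.25,"tz": -1.9,"ax": 0.4,"ay": 0.9,"az": 0}]}}

```text
clock: 20.1
ee_pos: [0.5451, -0.2074, 0.1935]
tcp_rot: [0.544, 2.58, -0.143]
force: [-0.9, -0.4, -3.9]
gripper_width: 0.0157
gripper_force: 104.4
```

```bash
python3 - <<'E'
from h import *
from kin import *
st()
E
```

```text
t 20.1 q [-0.11  0.15 -0.8   0.87 -0.19 -2.7 ] e [ 0.5451 -0.2074  0.1935] rack xy 0.007 -0.005 tilt 29.3 ytool 66.2 -0.0 F [-0.9 -0.4 -3.9] g 104.4 0.0157
```

Into the tray with no contact so far. I'll lower in small steps until I feel touch.

>>> {"fn": "play_rows", "kwargs": {"series": [{"jaw": 0,"tx": 0.1,"ty": 0.1,"tz": -0.2,"ax": 0,"ay": 0,"az": 0},{"jaw": 0,"tx": 0.1,"ty": 0.1,"tz": -0.3,"ax": 0,"ay": 0,"az": 0},{"jaw": 0,"tx": 0.1,"ty": 0.1,"tz": -0.3,"ax": 0,"ay": 0,"az": 0}]}}

```text
clock: 20.35
ee_pos: [0.5469, -0.2064, 0.1919]
tcp_rot: [0.544, 2.578, -0.142]
force: [-0.2, 0.2, -2.4]
gripper_width: 0.0159
gripper_force: 104.4
```

>>> {"fn": "play_rows", "kwargs": {"series": [{"jaw": 0,"tx": 0,"ty": 0,"tz": -0.1,"ax": 0,"ay": 0,"az": 0},{"jaw": 0,"tx": 0,"ty": 0,"tz": -0.2,"ax": 0,"ay": 0,"az": 0},{"jaw": 0,"tx": 0,"ty": 0,"tz": -0.2,"ax": 0,"ay": 0,"az": 0}]}}

```text
clock: 20.6
ee_pos: [0.548, -0.2065, 0.1916]
tcp_rot: [0.543, 2.574, -0.142]
force: [-0.2, -0.8, 5.2]
gripper_width: 0.0159
gripper_force: 105.2
```

>>> {"fn": "play_rows", "kwargs": {"series": [{"jaw": 1.8,"tx": 0,"ty": 0,"tz": 0,"ax": 0,"ay": 0,"az": 0},{"jaw": 1.9,"tx": 0,"ty": 0,"tz": 0,"ax": 0,"ay": 0,"az": 0},{"jaw": 1.95,"tx": 0,"ty": 0,"tz": 0,"ax": 0,"ay": 0,"az": 0},{"jaw": 2,"tx": 0,"ty": 0,"tz": 0,"ax": 0,"ay": 0,"az": 0},{"jaw": 2.2,"tx": 0,"ty": 0,"tz": 0,"ax": 0,"ay": 0,"az": 0},{"jaw": 3,"tx": 0,"ty": 0,"tz": 0,"ax": 0,"ay": 0,"az": 0},{"jaw": 4.5,"tx": 0,"ty": 0,"tz": 0,"ax": 0,"ay": 0,"az": 0},{"jaw": 5,"tx": 0,"ty": 0,"tz": 0,"ax": 0,"ay": 0,"az": 0},{"jaw": 5,"tx": 0,"ty": 0,"tz": 0,"ax": 0,"ay": 0,"az": 0},{"jaw": 5,"tx": 0,"ty": 0,"tz": 0,"ax": 0,"ay": 0,"az": 0}]}}

```text
clock: 21.43
ee_pos: [0.5468, -0.2061, 0.1894]
tcp_rot: [0.544, 2.578, -0.142]
force: [-0.9, 0.6, 1.0]
gripper_width: 0.0502
gripper_force: 0.0
```

```bash
python3 - <<'E'
from h import *
st()
c=cap("wrist","r1.png");im=c["im"].astype(float)
# handle direction & tip visible: rows where column profile brown between fingers
for v in(110,150,200,250,300,340):
    row=im[v,200:370];g=row[:,0]-row[:,2];print(v,[int(x) for x in g[::10]])
E
```

```text
t 21.4333 q [-0.14  0.16 -0.82  0.97 -0.16 -2.78] e [ 0.5468 -0.2061  0.1894] rack xy 0.008 -0.0031 tilt 29.4 ytool 66.2 0.0 F [-0.9  0.6  1. ] g 0.0 0.0502
110 [38, -11, -10, 0, 5, 5, 5, 44, 45, 36, 2, 5, 4, 1, 2, -8, 88]
150 [69, 68, 70, 70, 70, 70, 70, 51, 51, 47, 70, 70, 70, 70, 71, 69, 69]
200 [53, 53, 54, 47, -10, 57, 57, 48, 54, 52, 59, 57, -11, 60, 57, 61, 59]
250 [53, 57, -9, -9, -9, -10, 29, 55, 53, 52, -9, -10, -9, -9, 62, 59, 58]
300 [-4, -2, 56, 56, 59, 59, 45, 56, 54, 54, 37, 59, 56, 59, -1, -1, -15]
340 [-1, -2, 54, 57, 59, 59, 43, 54, 50, 51, 46, 59, 57, 57, 63, -2, -3]
```

>>> {"fn": "play_rows", "kwargs": {"series": [{"jaw": 5,"tx": -0.5,"ty": 0.2,"tz": 0,"ax": 0,"ay": 0,"az": 0},{"jaw": 5,"tx": -1.2,"ty": 0.5,"tz": 0.1,"ax": 0,"ay": 0,"az": 0},{"jaw": 5,"tx": -2.1,"ty": 0.9,"tz": 0.3,"ax": 0,"ay": 0,"az": 0},{"jaw": 5,"tx": -3.2,"ty": 1.4,"tz": 0.7,"ax": 0,"ay": 0,"az": 0},{"jaw": 5,"tx": -4.5,"ty": 2,"tz": 1.5,"ax": 0,"ay": 0,"az": 0},{"jaw": 5,"tx": -6,"ty": 2.6,"tz": 2.5,"ax": 0,"ay": 0,"az": 0},{"jaw": 5,"tx": -7.5,"ty": 3.3,"tz": 4,"ax": 0,"ay": 0,"az": 0},{"jaw": 5,"tx": -9,"ty": 4,"tz": 6,"ax": 0,"ay": 0,"az": 0},{"jaw": 5,"tx": -10,"ty": 4.5,"tz": 8,"ax": 0,"ay": 0,"az": 0},{"jaw": 5,"tx": -10,"ty": 4.5,"tz": 8,"ax": 0,"ay": 0,"az": 0}]}}

```text
clock: 22.32
ee_pos: [0.4468, -0.16, 0.2745]
tcp_rot: [0.541, 2.569, -0.137]
force: [0.0, 0.0, 0.6]
gripper_width: 0.05
gripper_force: 0.0
```

```bash
python3 - <<'E'
from h import *
st()
w=cap("wrist")["im"];t=cap("top")["im"];s=cap("scene")["im"]
cv2.imwrite("pics/final.png",np.hstack([w[:,60:460,::-1],cv2.resize(s[95:235,195:320,::-1],(375,420),interpolation=cv2.INTER_CUBIC)]))
E
```

```text
t 22.3167 q [ 0.11 -0.15 -0.81  0.53 -0.51 -2.51] e [ 0.4468 -0.16    0.2745] rack xy -0.102 -0.0015 tilt 29.9 ytool 66.3 0.005 F [0.  0.  0.6] g 0.0 0.05
```

View pics/final.png

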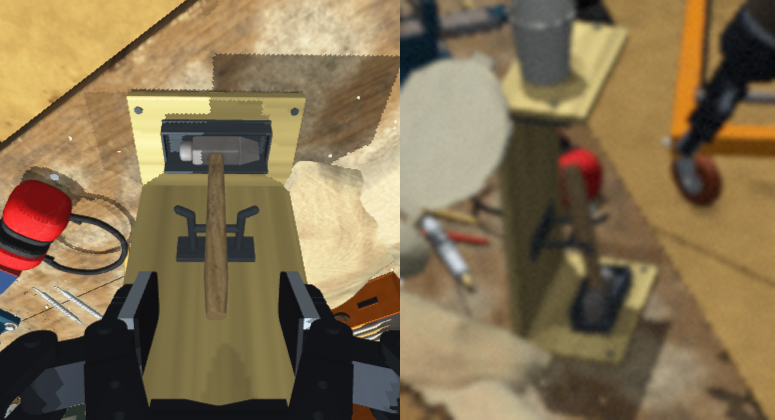

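The hammer stands in the rack, with its head in the tray at (217,152) and its handle between the fork arms at (215,225), leaning back. The cup still stands on the shelf and the gripper is clear, so I'll hand in.

```bash
python3 -c "
from station import manip
print(manip.sign_off())"
```

```text
the job is handed in; nothing more can be done
None
```

The hammer is standing head-down in the rack with its head in the tray and its handle between the fork arms, the cup is still on the shelf, and the job was handed in at about 22 s; I re-eased the grip three times in front of the rack to correct how the hammer hung, and didn't re-check the chisel and specimen tray at the end.

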